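# Clear the jammed ball hopper and empty it into the bin

## Task

Slide the orange bin under the spout of the blue ball hopper, loosen both black clamp knobs fully (anticlockwise, to their stops) and only then draw the red-handled slide gate out to its stop. The white balls are jammed at the narrow throat: nudge the ball that sits on the yellow lip back up the slope and over towards the throat, again for every ball that jams, until all of them have rolled down the chute into the bin; do not lift any ball out. Finally push the gate fully shut, leaving every ball in the bin and the knobs loose.

Things in the scene. Friction and masses are not known exactly. Their poses are not given: they have to be found in the camera images.
- hopper: Blue ball hopper, fixed on the cabinet. Origin on the cabinet top under the basin's downhill edge; x points away from the robot, y left; balls roll along -y. Basin x = -35 to 71, y = 0 to 205 mm, walls 36 mm high, steel floor 87 mm up at y = 0, rising 0.105 rad with y. Legs at y = -46 mm: the bin's upper end can reach y = -55. Right of the basin, at x over 40, y under -6, is free air.
- lip (a point): Middle of the top edge of the low yellow lip, 18 mm above the floor, 6 mm thick, running aslant from hopper x, y = (35, 14) to (75, -6) mm; equally low, it goes on along the far wall (x = 71 to 75) up to y = 87. A ball stuck in this corner (centre x = 41, y = 38 mm) blocks the others. Shut fingers, just above the lip, can push it from its far side back along the lip, up and over to the throat.
- throat (a point): Middle of the throat, on the floor: an opening 70 mm wide (hopper x = -35 to 35 mm) beside the lip's near end. From here a channel 70 mm wide with 36 mm walls runs down to the spout, with the gate 50 mm below the throat.
- spout (a point): Middle of the open lower end of the channel, on its floor, 72 mm above the cabinet. Under it, and under the grey shelf that carries the knobs, there are 66 mm of free height for the bin. Balls leave at up to 0.6 m/s and fly up to 80 mm on.
- bin_place (a point): A good place for the bin's origin (on the cabinet, hopper x = 0, y = -203 mm), the bin's y along this point's y, either way round; the bin then reaches 52 mm in under the spout. 25 mm off still catches the balls. Should balls heap up under the spout, pull the bin 40 mm further out.
- bin: Orange open bin, 170 mm (its x) by 230 mm (its y) by 55 mm high, walls and floor 8 mm thick, 0.28 to 0.46 kg, loose; origin under its centre. An end wall can be pinched from above and the bin slid along the cabinet.
- gate (a joint): Slide gate across the channel 50 mm below the lip; 0 = shut, 0.078 m = drawn out to its end stop. It moves along the hopper's -x (towards the robot), friction about 2 N, and stays where left.
- gate_grip (a point): Point in the red handle of the gate, at the height to pinch it: an upright fin 12 mm thick (hopper y), 34 mm long (hopper x), 42 mm high, its top 18 mm above this point. Moves with the gate.
- knob_a (a joint): Clamp knob on the left of the gate handle; 0 = tight, 2.2 rad = fully loosened against its stop; grows anticlockwise seen from above. Friction 0.06 N m; stays where left.
- knob_a_grip (a point): Centre of the grip bar of that knob, on its vertical axis: black bar 52 mm long (along this point's x), 14 mm wide, 36 mm high, its top 12 mm above this point. Turns with the knob.
- knob_b (a joint): Clamp knob on the right of the gate handle; the same.
- knob_b_grip (a point): Centre of the grip bar of that knob; the same.
- ball1: White nylon ball, 60 mm across, 130 g; origin at its centre. Always present.
- ball2: White nylon ball, 60 mm across, 130 g; origin at its centre. Always present.
- ball3: White nylon ball, 60 mm across, 130 g; origin at its centre. Always present.
- ball4: White nylon ball, 60 mm across, 130 g; origin at its centre. May be absent. Starts behind the others in the basin.
- ball5: White nylon ball, 60 mm across, 130 g; origin at its centre. May be absent. Starts in the channel, against the gate, and rolls out when this is drawn.
There are look-alikes about, which are no part of the job. Leave any green look-alike of the ball1 alone.

How it is judged:
By the outcome, as a careful person would: the job done as asked, in the order asked, and still so for the second after the job is handed in, with the robot touching nothing.
Of ball4, ball5 only 1 to 2 are there at a start; the rules pass over those that are not, and their reading is None.
At some moment in a run one of bin may be knocked a few centimetres aside while the robot is not near it.
Once in a run the grip may slacken for a moment while it holds something.
It also fails if it takes over 208 s, if anything falls off the work surface, if the arm or the gripper's body presses on something with over 40 N, if the wrist force passes 120 N, or if a joint passes its speed limit or range.

## Robot

A 7-joint arm with a two-finger parallel gripper is mounted at the origin on a cart in front of the work surface, level with it; the furniture and walls round the work are solid. World frame = base frame: x ahead of the robot, y to its left, z up, the work surface at z = 0. Lengths are in m, angles in rad, forces in N, time in s.
With the tool pointing down it reaches from about 0.425 to 0.875 m from the base axis. Payload 4.7 kg.
Tool frame: the origin (TCP) lies between the finger pads; the fingertips stand 14 mm ahead of it and the grasp point (between the pads) lies 5 mm behind it; z points along the fingers, y is the line along which they close (so a half turn about z gives the same grasp; the last joint's range is limited). The gripper opens to 87 mm and grips with 3 to 60 N. Pads are 19 mm wide; open, the fingers measure 117 mm over their backs; the gripper's body (75 mm by 190 mm) begins 51 mm behind the grasp point.
Start: joints at [1.186, 0.321, -0.07, 1.45, 0.023, 1.371, -0.057], TCP at [0.252, -0.599, 0.237] pointing down, gripper open.
Joint ranges: [-2.86, 2.86], [-0.3, 2.09], [-1.38, 1.24], [0.06, 2.45], [-1.56, 4.7], [0.09, 2.05], [-2.69, 2.69]. Speed limits (rad/s): [2.57, 2.57, 3.14, 3.14, 3.14, 3.14, 3.14].

## Interface

Orientations are given as a rotation vector (axis times angle).
In Python, from bench import ctrl gives the robot as it stands.
- The arm moves only by the tool step_arm, never from a script. Its argument "commands" is a list of rows, each an object with "travel": the shift along the tool's x, y, z in m, a list of three; "turn": the turn, a rotation vector about the tool's x, y, z in degrees, a list of three. A call has 1 to 5 rows; each row is the pose to reach, as a shift and turn from the pose commanded when the call began, along the tool's axes at that moment; what a row does not reach only later rows make up. A row lasts 1/10 s, in which the tool goes at most 50 mm and 8.59 degrees, less where a joint would pass 70% of its speed; a pose out of reach is approached as far as the arm can. A call with a gripper value outside its range is refused whole. "gripper" is the opening, from 0 (shut) to 1 (fully open), set as the call begins (left out, the last holds). The fingers move at their own pace and stop on an object; "force" is the grip in N (left out, the last holds). Time passes only in rows, so rows that repeat a pose let the fingers close. It gives the time, the measured TCP pose, the force, the opening and the grip force at its end, in the units of the state.
- ctrl.get_state(): the state, without advancing time (a new reading comes with each control period).
- ctrl.get_image(name): name is "scene" or "top" or "wrist"; returns the picture (384x512x3 uint8, red, green, blue); there is no depth.
- ctrl.camera_model(name): a dict with "fx", "fy", "cx", "cy" (pixels), "R" (3x3) and "t" (3): a world point X has camera coordinates R X + t; the wrist camera has in their place "T_tool_cam" (4x4, takes a point from camera to tool coordinates, whose origin is the TCP and whose axes are the flange's). Camera axes: x right, y down, z forward; pixel columns grow to the right and rows downward; lengths in m; the calibration is good to about 2 mm. A picture is of the moment at which its call begins: read the wrist's pose just before it. camera_model takes no time and is no camera call.
- ctrl.close_job(): hands the job in; it is judged then, once.
The state is a dict: "time": time; "joint_positions": joint angles; "qd": joint speeds; "joint_torque": joint torques, N m; "position": TCP position; "tool_rot": TCP orientation; "ft_force": force on the tool from outside, world axes, zero at the start; "torque": the same for the moment, N m; "grip_width": opening from 0.0 (shut) to 1.0 (fully open); "grip_force": force on a finger pad.
Only numpy, scipy, OpenCV 4.12 (cv2) and the standard library are available. Lean on these libraries where they do the work, as an engineer would, in place of code of your own. Each camera call takes 0.05 s, during which the arm holds its last target. There are 200 camera calls.

## Working session

There is one attempt and no reset: what is moved stays moved. The work goes in short steps, Python scripts to look and compute and a tool call to move; the robot and the scene stay as the last step left them, time stands still between calls to the robot, and variables do not carry over. Pictures are saved under pics/ and viewed, at most 14 in all, crops included, and the job is handed in when it is done.

Besides the shell and the picture viewer there is one more tool, called after "Call:" by a JSON object that holds its "api" and its "payload", one argument or row to a line. step_arm: Moves the arm, as the interface text tells. Its arguments: {"type":"object","properties":{"commands":{"type":"array"},"gripper":{"type":"number"},"force":{"type":"number"}},"required":["commands"]}

```bash
mkdir -p pics; ls; python3 - <<'E'
from bench import ctrl
import cv2,numpy as np
a=ctrl.get_image("scene");b=ctrl.get_image("top")
cv2.imwrite("pics/s0.png",a[...,::-1]);cv2.imwrite("pics/t0.png",b[...,::-1])
for n in("scene","top","wrist"):print(n,ctrl.camera_model(n))
print(ctrl.get_state())
E
```

```text
pics
scene {'fx': 370.8242208429157, 'fy': 370.8242208429157, 'cx': 256.9669465880685, 'cy': 187.16530689706082, 'R': array([[ 0.53663611, -0.84354098,  0.02145448],
       [-0.46369249, -0.3160395 , -0.8277127 ],
       [ 0.70499005,  0.43423224, -0.56074183]]), 't': array([-0.33257336,  0.33165019,  0.56413164])}
top {'fx': 423.1278927662854, 'fy': 423.1278927662854, 'cx': 260.87000760826686, 'cy': 190.3164758364366, 'R': array([[ 0.00374516, -0.99998226, -0.00463239],
       [-0.97993264, -0.00274678, -0.19930999],
       [ 0.19929372,  0.00528588, -0.97992554]]), 't': array([-0.05325728,  0.56158736,  1.03844445])}
wrist {'fx': 267.6814595244871, 'fy': 267.6814595244871, 'cx': 252.84348679931685, 'cy': 190.77871248465155, 'T_tool_cam': array([[ 2.03089556e-05, -9.61111437e-01, -2.76160831e-01,
         7.54180068e-02],
       [ 9.99999996e-01, -6.06202989e-06,  9.46377577e-05,
         7.99071056e-04],
       [-9.26315265e-05, -2.76160832e-01,  9.61111433e-01,
        -1.49882637e-01],
       [ 0.00000000e+00,  0.00000000e+00,  0.00000000e+00,
         1.00000000e+00]])}
{'time': 0.1, 'joint_positions': array([ 1.18607567,  0.32174517, -0.07008469,  1.45155426,  0.02257042,
        1.37079511, -0.05689231]), 'qd': array([ 0.00016211, -0.00167479,  0.00069587, -0.00020312, -0.00043314,
       -0.00023264, -0.00111835]), 'joint_torque': array([ 1.84537789e-04, -4.92570662e+01, -4.05517146e-01, -3.13398135e+01,
       -6.40941714e-02,  3.95759556e-02,  6.08934761e-05]), 'position': array([ 0.25219846, -0.59856743,  0.23557262]), 'tool_rot': array([-3.07769372e+00, -6.22037704e-01,  6.32020383e-04]), 'ft_force': array([ 0.29262254, -0.71421022, -0.32074123]), 'torque': array([0.01719719, 0.02150327, 0.00294701]), 'grip_force': 0.0, 'grip_width': 1.0003280894665716}
```

View pics/s0.png

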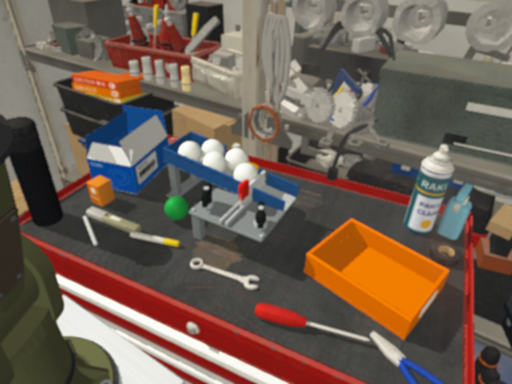

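View pics/t0.png

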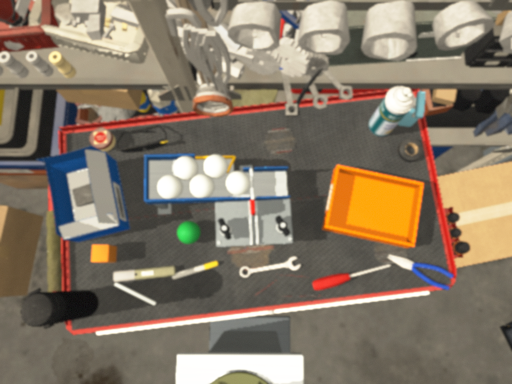

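Top view: the hopper spans (145–288, 152–202), with the lip at (220,157). Four balls are at (184,166), (215,165), (169,187) and (201,186), and a fifth is in the channel at (237,183). The knobs are at (224,227) and (281,227), the red handle at (252,208), and the bin at (375,205). Look-alikes: a green ball (188,232), a blue carton (87,195), an orange box (103,253) and a red screwdriver (330,282).

```bash
cat > h.py <<'E'
import numpy as np,cv2
from bench import ctrl
from scipy.spatial.transform import Rotation as Ro
def ray(n,u,v,z,st=None):
    m=ctrl.camera_model(n);d=np.array([(u-m['cx'])/m['fx'],(v-m['cy'])/m['fy'],1.])
    if n=='wrist':
        st=st or ctrl.get_state();T=m['T_tool_cam'];R=Ro.from_rotvec(st['tool_rot']).as_matrix()
        d=R@T[:3,:3]@d;c=R@T[:3,3]+st['position']
    else: d=m['R'].T@d;c=-m['R'].T@m['t']
    return c+d*(z-c[2])/d[2]
def proj(n,X):
    m=ctrl.camera_model(n);p=m['R']@np.array(X)+m['t'];return p[0]/p[2]*m['fx']+m['cx'],p[1]/p[2]*m['fy']+m['cy']
def snap(n,f,box=None,k=1):
    st=ctrl.get_state();a=ctrl.get_image(n)[...,::-1]
    if box: a=a[box[1]:box[3],box[0]:box[2]]
    cv2.imwrite('pics/'+f,cv2.resize(a,None,fx=k,fy=k,interpolation=cv2.INTER_CUBIC));return st
E
python3 - <<'E'
from h import *
snap('top','t1.png',(140,140,300,255),5)
a=ctrl.get_image('top');h=cv2.cvtColor(a,cv2.COLOR_RGB2HSV)
m=cv2.inRange(h,(5,180,100),(20,255,255));n,l,s,c=cv2.connectedComponentsWithStats(m)
for i in range(1,n):
  if s[i,4]>300:
    r=cv2.minAreaRect(np.argwhere(l==i)[:,::-1].astype(np.float32));b=cv2.boxPoints(r);print(s[i],[ray('top',*p,.055).round(3) for p in b],b.round())
E
```

```text
[ 323  165  101   83 6182] [array([ 0.461, -0.204,  0.055]), array([ 0.636, -0.244,  0.055]), array([ 0.584, -0.484,  0.055]), array([ 0.413, -0.436,  0.055])] [[321. 229.]
 [334. 163.]
 [427. 182.]
 [414. 249.]]
[ 91 245  25  17 320] [array([0.42 , 0.378, 0.055]), array([0.42 , 0.317, 0.055]), array([0.38 , 0.314, 0.055]), array([0.38 , 0.374, 0.055])] [[ 91. 245.]
 [115. 245.]
 [115. 261.]
 [ 91. 261.]]
```

View pics/t1.png

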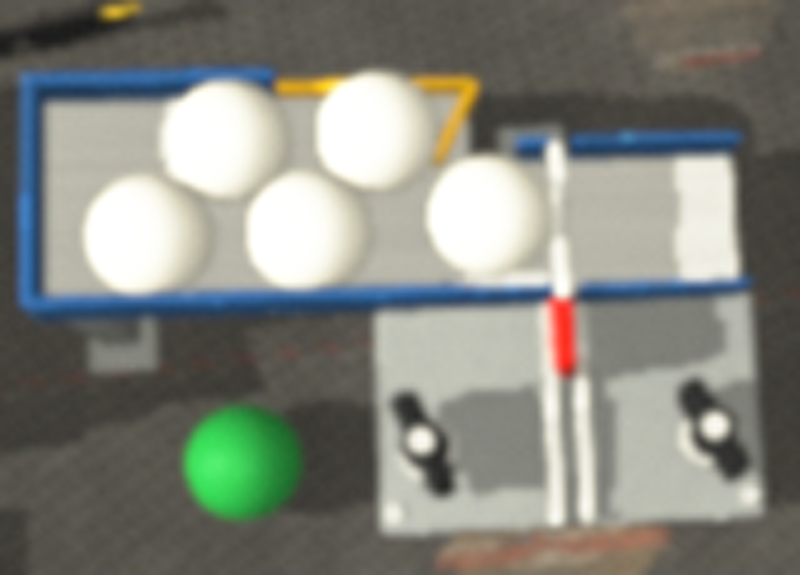

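```bash
python3 - <<'E'
from h import *
snap('scene','s1.png',(160,130,310,245),5)
E
```

```text
(no output)
```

View pics/s1.png

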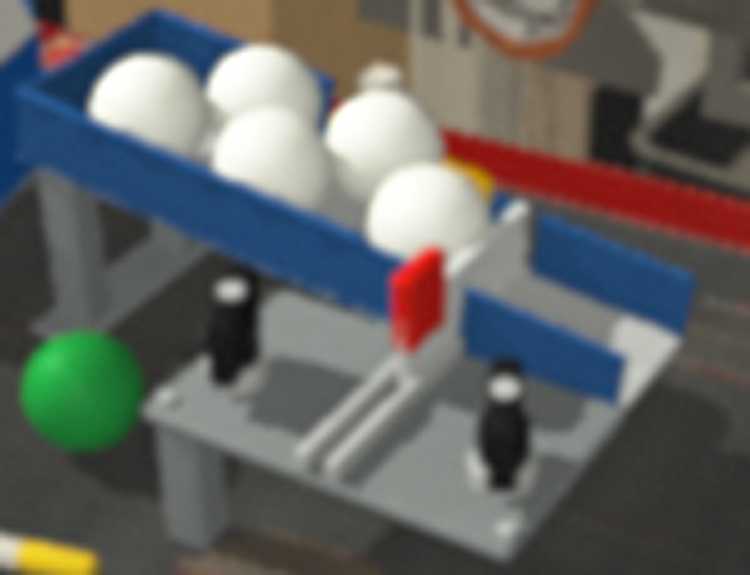

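```bash
cat >> h.py <<'E'
def tri(ps,pt):
    A=[]
    for n,p in(('scene',ps),('top',pt)):
        m=ctrl.camera_model(n);K=np.array([[m['fx'],0,m['cx']],[0,m['fy'],m['cy']],[0,0,1]]);A.append(K@np.c_[m['R'],m['t']])
    X=cv2.triangulatePoints(A[0],A[1],np.array(ps,float),np.array(pt,float)).ravel();X=X[:3]/X[3]
    return X,[np.round(np.subtract(proj(n,X),p),1) for n,p in(('scene',ps),('top',pt))]
def crop(n,u,v): return (160+u/5,130+v/5) if n=='scene' else (140+u/5,140+v/5)
E
python3 - <<'E'
from h import *
from scipy.optimize import least_squares
S=lambda u,v:crop('scene',u,v);T=lambda u,v:crop('top',u,v)
for k,a,b in(('ka',(232,290),(421,440)),('kb',(505,387),(715,427)),('handle',(418,262),(561,335)),('liptip',(490,178),(478,82))):print(k,tri(S(*a),T(*b)))
obs=[('top',(35,14,107),T(438,160)),('top',(75,-6,104),T(478,82)),('top',(75,207,145),T(20,73)),('top',(-39,207,145),T(22,312)),('top',(35,-143,72),T(738,155)),('top',(-35,-143,72),T(738,283)),
('scene',(-39,209,145),S(20,92)),('scene',(75,209,145),S(150,12)),('scene',(-37,-143,108),S(622,362)),('scene',(37,-143,108),S(692,280))]
W=lambda q,X:np.array([q[0]+np.cos(q[2])*X[0]/1e3-np.sin(q[2])*X[1]/1e3,q[1]+np.sin(q[2])*X[0]/1e3+np.cos(q[2])*X[1]/1e3,X[2]/1e3])
f=lambda q:np.concatenate([np.subtract(proj(n,W(q,X)),p) for n,X,p in obs])
r=least_squares(f,[.6,.1,0],loss='soft_l1');print(r.x,f(r.x).reshape(-1,2).round(1).tolist())
q=r.x;np.save('q.npy',q)
print('bin_place',W(q,(0,-203,0)),'grip y?')
for X in((35,14,105),(41,38,120)):print(X,W(q,X))
E
```

```text
ka (array([0.45600542, 0.03411985, 0.1298585 ]), [array([-0.4,  0. ]), array([ 0.2, -0.2])])
kb (array([ 0.46253958, -0.10525605,  0.13077384]), [array([-0.6,  0.1]), array([ 0.3, -0.2])])
handle (array([ 0.50462515, -0.03250662,  0.14304827]), [array([-0.7,  0.1]), array([ 0.4, -0.3])])
liptip (array([0.6385471 , 0.01186937, 0.10584737]), [array([-0.1,  0. ]), array([ 0.1, -0.1])])
[0.56559513 0.01917831 0.05090683] [[-1.5, -0.8], [-1.9, -0.7], [0.5, 0.5], [-0.2, -1.0], [0.7, 0.6], [2.3, 1.8], [-2.5, -0.1], [-0.5, -0.7], [0.9, -0.2], [0.6, 0.3]]
bin_place [ 0.57592475 -0.1835587   0.        ] grip y?
(35, 14, 105) [0.5998374  0.03494115 0.105     ]
(41, 38, 120) [0.60460839 0.05921537 0.12      ]
```

```bash
cat >> h.py <<'E'
def go(x,y,z,ang,st=None,tilt=None):
    "tool down, tool-y axis along world angle ang (deg, mod 180)"
    st=st or ctrl.get_state();R=Ro.from_rotvec(st['tool_rot']).as_matrix();best=None
    for a in(ang,ang+180):
        a=np.radians(a);yv=np.array([np.cos(a),np.sin(a),0]);zv=np.array([0,0,-1.]);M=np.c_[np.cross(yv,zv),yv,zv]
        t=Ro.from_matrix(R.T@M).as_rotvec(degrees=True)
        if best is None or np.linalg.norm(t)<np.linalg.norm(best):best=t
    print('travel',(R.T@(np.array([x,y,z])-st['position'])).round(4),'turn',best.round(1),'ty',np.degrees(np.arctan2(R[1,1],R[0,1])).round(1),'tx',np.degrees(np.arctan2(R[1,0],R[0,0])).round(1),'q7',st['joint_positions'][6].round(2),'pos',st['position'].round(4),'t',round(st['time'],1))
E
python3 - <<'E'
from h import *
go(.5,-.4505,.12,78)
E
```

```text
travel [ 0.2859 -0.0404  0.1161] turn [-0.   0.  34.9] ty -67.1 tx 22.9 q7 -0.06 pos [ 0.2523 -0.5988  0.236 ] t 0.2
```

Call:
{"api": "step_arm", "payload": {
  "commands": [
    {"travel":[0.286,-0.04,0.05],"turn":[0,0,35]},
    {"travel":[0.286,-0.04,0.05],"turn":[0,0,35]},
    {"travel":[0.286,-0.04,0.05],"turn":[0,0,35]},
    {"travel":[0.286,-0.04,0.05],"turn":[0,0,35]},
    {"travel":[0.286,-0.04,0.05],"turn":[0,0,35]}
  ],
  "gripper": 1,
  "force": 50
}}

```text
time: 0.75
position: [0.4596, -0.4753, 0.1948]
tool_rot: [3.123, -0.339, -0.0]
ft_force: [0.5, -0.4, 0.6]
grip_width: 1.002
grip_force: 0.0
```

Call:
{"api": "step_arm", "payload": {
  "commands": [
    {"travel":[0,0,0]},
    {"travel":[0,0,0]}
  ]
}}

```text
$.commands[0]: bad value
```

```bash
python3 - <<'E'
from h import *
go(.5,-.4505,.035,78)
snap('wrist','w0.png')
E
```

```text
travel [ 0.0341 -0.033   0.1598] turn [ 0.  -0.  -0.4] ty -102.4 tx -12.4 q7 -1.05 pos [ 0.4596 -0.4753  0.1948] t 0.8
```

View pics/w0.png

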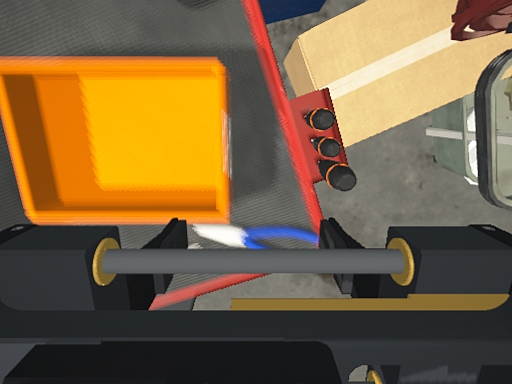

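The wrist picture shows the bin's right end wall as a rim from about (224,62) to (224,220), almost square to the fingers.

```bash
python3 - <<'E'
from h import *
a=ray('wrist',224,62,.055);b=ray('wrist',224,220,.055);c=ray('wrist',3,65,.055);print(a,b,c,np.linalg.norm(a-b))
m=(a+b)/2;ang=np.degrees(np.arctan2(*(c-a)[1::-1]));print(m,ang)
go(m[0],m[1],.035,ang)
E
```

```text
[ 0.59830076 -0.46328971  0.055     ] [ 0.43583063 -0.42490165  0.055     ] [ 0.64010963 -0.24763802  0.055     ] 0.16694366635962787
[ 0.5170657  -0.44409568  0.055     ] 79.0280548480009
travel [ 0.0415 -0.0299  0.1582] turn [-0.4 -0.2 -0.6] ty -101.6 tx -11.6 q7 -1.05 pos [ 0.4695 -0.4661  0.1928] t 0.8
```

Call:
{"api": "step_arm", "payload": {
  "commands": [
    {"travel":[0,0,0],"turn":[0,0,0]},
    {"travel":[0,0,0],"turn":[0,0,0]}
  ]
}}

```text
time: 1.0
position: [0.4581, -0.4764, 0.1948]
tool_rot: [3.124, -0.331, -0.002]
ft_force: [-0.5, -0.8, 0.2]
grip_width: 0.999
grip_force: 0.0
```

```bash
python3 - <<'E'
from h import *
go(.506,-.4525,.035,78)
E
```

```text
travel [ 0.042  -0.0335  0.1597] turn [ 0.   0.1 -0.1] ty -102.1 tx -12.1 q7 -1.05 pos [ 0.4581 -0.4764  0.1948] t 1.0
```

Call:
{"api": "step_arm", "payload": {
  "commands": [
    {"travel":[0.042,-0.0335,0.02],"turn":[0,0,0]},
    {"travel":[0.042,-0.0335,0.05],"turn":[0,0,0]},
    {"travel":[0.042,-0.0335,0.1],"turn":[0,0,0]},
    {"travel":[0.042,-0.0335,0.14],"turn":[0,0,0]},
    {"travel":[0.042,-0.0335,0.158],"turn":[0,0,0]}
  ]
}}

```text
time: 1.5
position: [0.502, -0.4528, 0.0324]
tool_rot: [-3.121, 0.337, 0.01]
ft_force: [-1.2, -0.6, -0.5]
grip_width: 0.996
grip_force: 0.0
```

Call:
{"api": "step_arm", "payload": {
  "commands": [
    {"travel":[0,0,0],"turn":[0,0,0]},
    {"travel":[0,0,0],"turn":[0,0,0]},
    {"travel":[0,0,0],"turn":[0,0,0]},
    {"travel":[0,0,0],"turn":[0,0,0]},
    {"travel":[0,0,0],"turn":[0,0,0]}
  ],
  "gripper": 0,
  "force": 50
}}

```text
time: 2.0
position: [0.5072, -0.453, 0.0387]
tool_rot: [3.122, -0.333, 0.003]
ft_force: [-0.3, -0.8, -0.6]
grip_width: 0.629
grip_force: 0.0
```

Call:
{"api": "step_arm", "payload": {
  "commands": [
    {"travel":[0,0,0],"turn":[0,0,0]},
    {"travel":[0,0,0],"turn":[0,0,0]},
    {"travel":[0,0,0],"turn":[0,0,0]}
  ]
}}

```text
time: 2.3
position: [0.5066, -0.4523, 0.0371]
tool_rot: [3.124, -0.332, 0.0]
ft_force: [0.5, 1.2, -1.0]
grip_width: 0.353
grip_force: 0.0
```

```bash
python3 - <<'E'
from h import *
q=np.load('q.npy');print(ctrl.get_state()['grip_width'],ctrl.get_state()['grip_force'],ctrl.get_state()['ft_force'])
c,s=np.cos(q[2]),np.sin(q[2]);Y=-203-111-5
go(q[0]-s*Y/1e3,q[1]+c*Y/1e3,.036,90+np.degrees(q[2]))
E
```

```text
0.353040222576891 0.0 [ 0.54338984  1.16246766 -0.96208143]
travel [ 0.0414 -0.1653  0.0011] turn [  0.   -0.  -15.1] ty -102.1 tx -12.1 q7 -1.14 pos [ 0.5066 -0.4523  0.0371] t 2.3
```

Call:
{"api": "step_arm", "payload": {
  "commands": [
    {"travel":[0,0,0],"turn":[0,0,0]},
    {"travel":[0,0,0],"turn":[0,0,0]},
    {"travel":[0,0,0],"turn":[0,0,0]},
    {"travel":[0,0,0],"turn":[0,0,0]},
    {"travel":[0,0,0],"turn":[0,0,0]}
  ]
}}

```text
time: 2.8
position: [0.5064, -0.4528, 0.037]
tool_rot: [3.123, -0.333, 0.0]
ft_force: [0.7, -2.7, -0.8]
grip_width: 0.09
grip_force: 50.0
```

Call:
{"api": "step_arm", "payload": {
  "commands": [
    {"travel":[0.005,-0.01,0],"turn":[0,0,-2]},
    {"travel":[0.011,-0.025,0],"turn":[0,0,-5]},
    {"travel":[0.018,-0.045,0],"turn":[0,0,-8]},
    {"travel":[0.025,-0.065,0],"turn":[0,0,-12]},
    {"travel":[0.03,-0.08,0],"turn":[0,0,-15]}
  ]
}}

```text
time: 3.3
position: [0.5549, -0.376, 0.037]
tool_rot: [-3.138, -0.092, -0.001]
ft_force: [-0.7, -0.7, -2.2]
grip_width: 0.089
grip_force: 50.0
```

Call:
{"api": "step_arm", "payload": {
  "commands": [
    {"travel":[0,0,0],"turn":[0,0,0]},
    {"travel":[0,0,0],"turn":[0,0,0]}
  ]
}}

```text
time: 3.5
position: [0.5537, -0.3781, 0.037]
tool_rot: [-3.139, -0.081, -0.0]
ft_force: [1.5, 1.9, 0.0]
grip_width: 0.088
grip_force: 50.0
```

```bash
cat >> h.py <<'E'
def H(x,y):
    q=np.load('q.npy');c,s=np.cos(q[2]),np.sin(q[2]);return q[0]+(c*x-s*y)/1e3,q[1]+(s*x+c*y)/1e3
E
python3 - <<'E'
from h import *
print(ctrl.get_state()['grip_width'],ctrl.get_state()['grip_force'])
go(*H(0,-317),.036,92.9)
E
```

```text
0.08758736685630708 50.00677258707583
travel [ 0.0321 -0.0792  0.0011] turn [-0.1 -0.   0.1] ty -87.0 tx 3.0 q7 -1.03 pos [ 0.5537 -0.3781  0.037 ] t 3.5
```

Call:
{"api": "step_arm", "payload": {
  "commands": [
    {"travel":[0.008,-0.015,0],"turn":[0,0,0]},
    {"travel":[0.016,-0.03,0],"turn":[0,0,0]},
    {"travel":[0.024,-0.048,0],"turn":[0,0,0]},
    {"travel":[0.032,-0.065,0],"turn":[0,0,0]},
    {"travel":[0.032,-0.078,0],"turn":[0,0,0]}
  ]
}}

```text
time: 4.0
position: [0.5823, -0.2982, 0.037]
tool_rot: [-3.14, -0.081, -0.002]
ft_force: [1.0, -0.5, -2.1]
grip_width: 0.091
grip_force: 50.0
```

Call:
{"api": "step_arm", "payload": {
  "commands": [
    {"travel":[0,0,0],"turn":[0,0,0]},
    {"travel":[0,0,0],"turn":[0,0,0]},
    {"travel":[0,0,0],"turn":[0,0,0]},
    {"travel":[0,0,0],"turn":[0,0,0]}
  ],
  "gripper": 0.5
}}

```text
time: 4.4
position: [0.5804, -0.3023, 0.0372]
tool_rot: [3.14, 0.075, -0.0]
ft_force: [-1.3, -0.1, 0.6]
grip_width: 0.366
grip_force: 0.0
```

Call:
{"api": "step_arm", "payload": {
  "commands": [
    {"travel":[0,0,-0.04],"turn":[0,0,0]},
    {"travel":[0,0,-0.08],"turn":[0,0,0]},
    {"travel":[0,0,-0.12],"turn":[0,0,0]},
    {"travel":[0,0,-0.15],"turn":[0,0,0]},
    {"travel":[0,0,-0.17],"turn":[0,0,0]}
  ]
}}

```text
time: 4.9
position: [0.5814, -0.3023, 0.2105]
tool_rot: [3.138, 0.076, 0.006]
ft_force: [0.4, -1.1, -0.5]
grip_width: 0.502
grip_force: 0.0
```

```bash
python3 - <<'E'
from h import *
snap('top','t2.png',(140,140,400,300),3)
x=[ray('top',*p,.13) for p in((223,220),(229,237),(277,217),(289,235))]
print(x)
go(.458,.034,.22,0)
E
```

```text
[array([0.47453415, 0.03794   , 0.13      ]), array([0.43425049, 0.02291546, 0.13      ]), array([ 0.48211779, -0.09043018,  0.13      ]), array([ 0.43942893, -0.11856415,  0.13      ])]
travel [-0.1082 -0.3424 -0.0088] turn [  0.5  -0.1 -87.2] ty -87.2 tx 2.8 q7 -1.14 pos [ 0.5827 -0.3028  0.2135] t 5.0
```

View pics/t2.png

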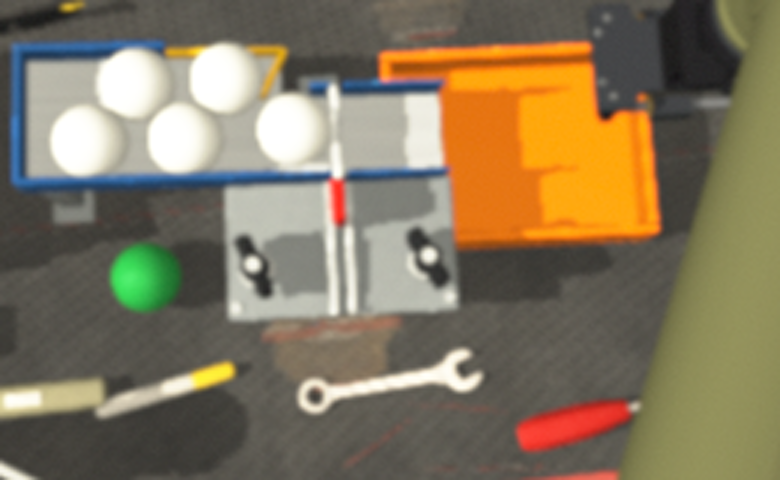

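```bash
python3 - <<'E'
from h import *
go(.456,.034,.2,110.5)
E
```

```text
travel [-0.1104 -0.3425  0.0111] turn [  0.3  -0.4 -17.7] ty -87.2 tx 2.8 q7 -1.14 pos [ 0.5827 -0.3028  0.2135] t 5.0
```

Call:
{"api": "step_arm", "payload": {
  "commands": [
    {"travel":[-0.11,-0.3425,0.0],"turn":[0,0,-17.5]},
    {"travel":[-0.11,-0.3425,0.0],"turn":[0,0,-17.5]},
    {"travel":[-0.11,-0.3425,0.0],"turn":[0,0,-17.5]},
    {"travel":[-0.11,-0.3425,0.0],"turn":[0,0,-17.5]},
    {"travel":[-0.11,-0.3425,0.0],"turn":[0,0,-17.5]}
  ]
}}

```text
time: 5.45
position: [0.4915, -0.0659, 0.2066]
tool_rot: [3.092, 0.553, -0.0]
ft_force: [0.4, 0.1, 0.2]
grip_width: 0.498
grip_force: 0.0
```

Call:
{"api": "step_arm", "payload": {
  "commands": [
    {"travel":[0,0,0],"turn":[0,0,0]},
    {"travel":[0,0,0],"turn":[0,0,0]}
  ]
}}

```text
time: 5.65
position: [0.4925, -0.0667, 0.2072]
tool_rot: [3.09, 0.557, 0.001]
ft_force: [0.9, -0.9, -0.0]
grip_width: 0.5
grip_force: 0.0
```

```bash
python3 - <<'E'
from h import *
go(.456,.034,.2,110.5)
E
```

```text
travel [ 0.001  -0.1071  0.007 ] turn [ 0.1 -0.  -0.1] ty -69.6 tx 20.4 q7 -1.14 pos [ 0.4925 -0.0667  0.2072] t 5.7
```

Call:
{"api": "step_arm", "payload": {
  "commands": [
    {"travel":[0.001,-0.107,0],"turn":[0,0,0]},
    {"travel":[0.001,-0.107,0],"turn":[0,0,0]},
    {"travel":[0.001,-0.107,0],"turn":[0,0,0]},
    {"travel":[0.001,-0.107,0],"turn":[0,0,0]},
    {"travel":[0.001,-0.107,0],"turn":[0,0,0]}
  ]
}}

```text
time: 6.15
position: [0.4571, 0.0314, 0.2069]
tool_rot: [3.093, 0.55, 0.0]
ft_force: [0.0, -0.5, 0.0]
grip_width: 0.497
grip_force: 0.0
```

```bash
python3 - <<'E'
from h import *
go(.456,.034,.113,110.5)
snap('wrist','w1.png')
E
```

```text
travel [-0.0002 -0.0029  0.0939] turn [ 0.   0.  -0.3] ty -69.8 tx 20.2 q7 -1.31 pos [0.4571 0.0314 0.2069] t 6.2
```

View pics/w1.png

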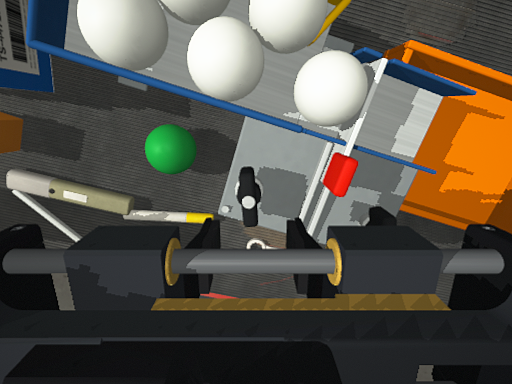

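```bash
python3 - <<'E'
from h import *
for p in((248,202),(246,178),(250,224)):print(ray('wrist',*p,.13))
go(*ray('wrist',248,202,.13)[:2],.113,110.5)
E
```

```text
[0.45577988 0.03448214 0.13      ]
[0.47585039 0.04357666 0.13      ]
[0.43649154 0.02557528 0.13      ]
travel [-0.0001 -0.0035  0.0938] turn [ 0.   0.  -0.4] ty -69.9 tx 20.1 q7 -1.31 pos [0.4571 0.0313 0.2068] t 6.2
```

Call:
{"api": "step_arm", "payload": {
  "commands": [
    {"travel":[0,-0.003,0.03],"turn":[0,0,-3]},
    {"travel":[0,-0.003,0.06],"turn":[0,0,-3]},
    {"travel":[0,-0.003,0.08],"turn":[0,0,-3]},
    {"travel":[0,-0.003,0.093],"turn":[0,0,-3]},
    {"travel":[0,-0.003,0.093],"turn":[0,0,-3]}
  ]
}}

```text
time: 6.7
position: [0.4544, 0.0352, 0.1123]
tool_rot: [-3.076, -0.632, 0.006]
ft_force: [0.5, 0.1, -0.3]
grip_width: 0.503
grip_force: 0.0
```

Call:
{"api": "step_arm", "payload": {
  "commands": [
    {"travel":[0,0,0],"turn":[0,0,0]},
    {"travel":[0,0,0],"turn":[0,0,0]},
    {"travel":[0,0,0],"turn":[0,0,0]},
    {"travel":[0,0,0],"turn":[0,0,0]},
    {"travel":[0,0,0],"turn":[0,0,0]}
  ],
  "gripper": 0,
  "force": 25
}}

```text
time: 7.2
position: [0.4561, 0.0355, 0.1146]
tool_rot: [3.074, 0.635, 0.002]
ft_force: [1.1, -1.4, 1.9]
grip_width: 0.159
grip_force: 25.0
```

Call:
{"api": "step_arm", "payload": {
  "commands": [
    {"travel":[0,0,0],"turn":[0,0,0]},
    {"travel":[0,0,0],"turn":[0,0,0]}
  ]
}}

```text
time: 7.4
position: [0.4561, 0.0355, 0.1147]
tool_rot: [3.075, 0.635, 0.002]
ft_force: [1.2, -4.2, 3.2]
grip_width: 0.161
grip_force: 25.0
```

Call:
{"api": "step_arm", "payload": {
  "commands": [
    {"travel":[0,0,0],"turn":[0,0,-8]},
    {"travel":[0,0,0],"turn":[0,0,-16]},
    {"travel":[0,0,0],"turn":[0,0,-24]},
    {"travel":[0,0,0],"turn":[0,0,-32]},
    {"travel":[0,0,0],"turn":[0,0,-40]}
  ]
}}

```text
time: 7.9
position: [0.4561, 0.0355, 0.1146]
tool_rot: [2.668, 1.655, 0.001]
ft_force: [0.5, -4.7, 4.3]
grip_width: 0.159
grip_force: 25.0
```

```bash
cat >>h.py <<'E'
def rep():
    s=ctrl.get_state();print({k:np.round(s[k],3).tolist() for k in('time','position','ft_force','torque','grip_width','grip_force')});go(*s['position'],0,s)
E
python3 -c "
from h import *
rep()"
```

```text
{'time': 7.9, 'position': [0.456, 0.036, 0.115], 'ft_force': [0.538, -4.729, 4.262], 'torque': [-0.909, -0.315, -0.079], 'grip_width': 0.159, 'grip_force': 25.0}
travel [0. 0. 0.] turn [  0.1   0.  -26.4] ty -26.4 tx 63.6 q7 -0.61 pos [0.4561 0.0355 0.1146] t 7.9
```

Call:
{"api": "step_arm", "payload": {
  "commands": [
    {"travel":[0,0,0],"turn":[0,0,-8]},
    {"travel":[0,0,0],"turn":[0,0,-16]},
    {"travel":[0,0,0],"turn":[0,0,-24]},
    {"travel":[0,0,0],"turn":[0,0,-32]},
    {"travel":[0,0,0],"turn":[0,0,-40]}
  ]
}}

```text
time: 8.4
position: [0.4562, 0.0355, 0.1147]
tool_rot: [1.941, 2.468, 0.0]
ft_force: [1.0, -3.6, 3.9]
grip_width: 0.158
grip_force: 25.0
```

Call:
{"api": "step_arm", "payload": {
  "commands": [
    {"travel":[0,0,0],"turn":[0,0,-8]},
    {"travel":[0,0,0],"turn":[0,0,-16]},
    {"travel":[0,0,0],"turn":[0,0,-24]},
    {"travel":[0,0,0],"turn":[0,0,-32]},
    {"travel":[0,0,0],"turn":[0,0,-38]}
  ]
}}

```text
time: 8.9
position: [0.4555, 0.0363, 0.1145]
tool_rot: [1.037, 2.965, 0.001]
ft_force: [-1.4, -1.9, 5.0]
grip_width: 0.187
grip_force: 30.5
```

```bash
python3 -c "
from h import *
rep()"
```

```text
{'time': 8.9, 'position': [0.456, 0.036, 0.115], 'ft_force': [-1.41, -1.862, 5.004], 'torque': [-0.409, -0.007, -0.917], 'grip_width': 0.187, 'grip_force': 30.545}
travel [0. 0. 0.] turn [ 0.  -0.  51.4] ty 51.4 tx 141.4 q7 0.75 pos [0.4555 0.0363 0.1145] t 8.9
```

Call:
{"api": "step_arm", "payload": {
  "commands": [
    {"travel":[0,0,0],"turn":[0,0,-1]},
    {"travel":[0,0,0],"turn":[0,0,-2]},
    {"travel":[0,0,0],"turn":[0,0,-3]}
  ]
}}

```text
time: 9.2
position: [0.4553, 0.0366, 0.1145]
tool_rot: [-0.967, -2.989, -0.001]
ft_force: [-1.7, 0.4, 5.4]
grip_width: 0.205
grip_force: 31.3
```

```bash
python3 -c "
from h import *
rep()
snap('wrist','w2.png',(150,120,350,270),3)"
```

```text
{'time': 9.2, 'position': [0.455, 0.037, 0.115], 'ft_force': [-1.738, 0.441, 5.446], 'torque': [0.091, 0.448, -0.938], 'grip_width': 0.205, 'grip_force': 31.272}
travel [0. 0. 0.] turn [ 0.  -0.1 54.1] ty 54.1 tx 144.1 q7 0.79 pos [0.4553 0.0366 0.1145] t 9.2
```

View pics/w2.png

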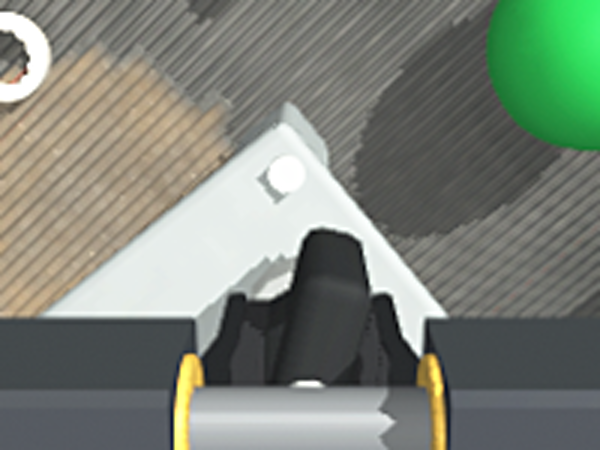

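Close wrist picture: the black bar (320,300 in the crop) is now skewed about 10° in the jaws, so the knob stands against its stop.

Call:
{"api": "step_arm", "payload": {
  "commands": [
    {"travel":[0,0,0],"turn":[0,0,0]},
    {"travel":[0,0,0],"turn":[0,0,0]},
    {"travel":[0,0,0],"turn":[0,0,0]},
    {"travel":[0,0,-0.03],"turn":[0,0,0]},
    {"travel":[0,0,-0.07],"turn":[0,0,0]}
  ],
  "gripper": 0.5
}}

```text
time: 9.75
position: [0.4533, 0.0369, 0.1826]
tool_rot: [-0.959, -2.986, 0.001]
ft_force: [0.6, 0.7, -0.9]
grip_width: 0.486
grip_force: 0.0
```

Call:
{"api": "step_arm", "payload": {
  "commands": [
    {"travel":[0,0,0],"turn":[0,0,8.5]},
    {"travel":[0,0,0],"turn":[0,0,17]},
    {"travel":[0,0,0],"turn":[0,0,25.5]},
    {"travel":[0,0,0],"turn":[0,0,34]},
    {"travel":[0,0,0],"turn":[0,0,42]}
  ]
}}

```text
time: 10.25
position: [0.455, 0.0369, 0.1836]
tool_rot: [-1.976, -2.441, 0.0]
ft_force: [-0.6, 0.0, -0.9]
grip_width: 0.502
grip_force: 0.0
```

Call:
{"api": "step_arm", "payload": {
  "commands": [
    {"travel":[0,0,0],"turn":[0,0,8.5]},
    {"travel":[0,0,0],"turn":[0,0,17]},
    {"travel":[0,0,0],"turn":[0,0,25.5]},
    {"travel":[0,0,0],"turn":[0,0,34]},
    {"travel":[0,0,0],"turn":[0,0,42]}
  ]
}}

```text
time: 10.75
position: [0.455, 0.0369, 0.1836]
tool_rot: [-2.72, -1.571, 0.001]
ft_force: [-0.7, 0.6, 0.5]
grip_width: 0.502
grip_force: 0.0
```

```bash
python3 -c "
from h import *
go(.461,-.105,.205,122)"
```

```text
travel [-0.12    0.076  -0.0214] turn [-0.  0. 28.] ty -30.0 tx 60.0 q7 -0.63 pos [0.455  0.0369 0.1836] t 10.8
```

Call:
{"api": "step_arm", "payload": {
  "commands": [
    {"travel":[-0.12,0.076,-0.02],"turn":[0,0,28]},
    {"travel":[-0.12,0.076,-0.02],"turn":[0,0,28]},
    {"travel":[-0.12,0.076,-0.02],"turn":[0,0,28]},
    {"travel":[-0.12,0.076,-0.02],"turn":[0,0,28]},
    {"travel":[-0.12,0.076,-0.02],"turn":[0,0,28]}
  ]
}}

```text
time: 11.25
position: [0.4618, -0.1061, 0.2037]
tool_rot: [-3.017, -0.871, 0.0]
ft_force: [-0.5, 0.6, -0.2]
grip_width: 0.502
grip_force: 0.0
```

Call:
{"api": "step_arm", "payload": {
  "commands": [
    {"travel":[0,0,0],"turn":[0,0,0]},
    {"travel":[0,0,0],"turn":[0,0,0]}
  ]
}}

```text
time: 11.45
position: [0.462, -0.1039, 0.2037]
tool_rot: [-3.015, -0.88, 0.001]
ft_force: [-0.3, -0.1, -0.0]
grip_width: 0.499
grip_force: 0.0
```

```bash
python3 - <<'E'
from h import *
s=snap('wrist','w3.png',(180,140,320,245),5)
print(s['position']);go(.461,-.105,.113,122,s)
E
```

```text
[ 0.46196876 -0.10392329  0.20373567]
travel [-0.0014  0.0004  0.0907] turn [-0.   0.   0.5] ty -57.5 tx 32.5 q7 -0.83 pos [ 0.462  -0.1039  0.2037] t 11.4
```

View pics/w3.png

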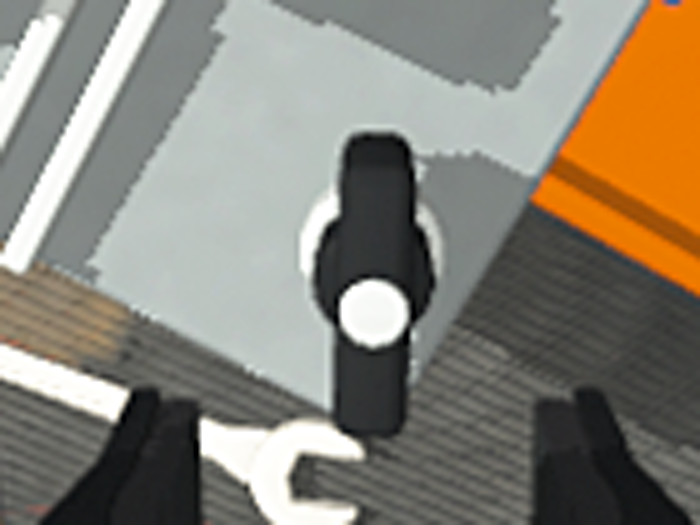

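Knob b's white dot is at full-picture pixel (254.6, 202.4), with its bar upright between the open fingers.

```bash
python3 - <<'E'
from h import *
p=ray('wrist',254.6,202.4,.13);print(p);go(p[0],p[1],.113,122)
E
```

```text
[ 0.46352584 -0.10582962  0.13      ]
travel [0.0004 0.0023 0.0908] turn [-0.   0.   0.5] ty -57.5 tx 32.5 q7 -0.83 pos [ 0.462  -0.1041  0.2038] t 11.5
```

Call:
{"api": "step_arm", "payload": {
  "commands": [
    {"travel":[0.0,0.002,0.03],"turn":[0,0,0]},
    {"travel":[0.0,0.002,0.06],"turn":[0,0,0]},
    {"travel":[0.0,0.002,0.08],"turn":[0,0,0]},
    {"travel":[0.0,0.002,0.09],"turn":[0,0,0]},
    {"travel":[0.0,0.002,0.09],"turn":[0,0,0]}
  ]
}}

```text
time: 12.0
position: [0.4622, -0.1062, 0.1129]
tool_rot: [-3.015, -0.877, 0.003]
ft_force: [-0.3, 0.4, 0.1]
grip_width: 0.497
grip_force: 0.0
```

Call:
{"api": "step_arm", "payload": {
  "commands": [
    {"travel":[0,0,0],"turn":[0,0,0]},
    {"travel":[0,0,0],"turn":[0,0,0]},
    {"travel":[0,0,0],"turn":[0,0,0]},
    {"travel":[0,0,0],"turn":[0,0,0]},
    {"travel":[0,0,0],"turn":[0,0,0]}
  ],
  "gripper": 0,
  "force": 25
}}

```text
time: 12.5
position: [0.4622, -0.1055, 0.1145]
tool_rot: [-3.015, -0.875, 0.003]
ft_force: [-4.6, 3.5, 4.2]
grip_width: 0.159
grip_force: 25.0
```

Call:
{"api": "step_arm", "payload": {
  "commands": [
    {"travel":[0,0,0],"turn":[0,0,0]},
    {"travel":[0,0,0],"turn":[0,0,0]}
  ]
}}

```text
time: 12.7
position: [0.4622, -0.1054, 0.1145]
tool_rot: [-3.015, -0.875, 0.003]
ft_force: [-5.0, 4.4, 6.0]
grip_width: 0.155
grip_force: 25.0
```

Call:
{"api": "step_arm", "payload": {
  "commands": [
    {"travel":[0,0,0],"turn":[0,0,-8]},
    {"travel":[0,0,0],"turn":[0,0,-16]},
    {"travel":[0,0,0],"turn":[0,0,-24]},
    {"travel":[0,0,0],"turn":[0,0,-32]},
    {"travel":[0,0,0],"turn":[0,0,-40]}
  ]
}}

```text
time: 13.2
position: [0.4632, -0.1062, 0.1145]
tool_rot: [-2.53, -1.862, -0.001]
ft_force: [-0.5, 1.8, 2.8]
grip_width: 0.161
grip_force: 25.0
```

Call:
{"api": "step_arm", "payload": {
  "commands": [
    {"travel":[0,0,0],"turn":[0,0,-8]},
    {"travel":[0,0,0],"turn":[0,0,-16]},
    {"travel":[0,0,0],"turn":[0,0,-24]},
    {"travel":[0,0,0],"turn":[0,0,-32]},
    {"travel":[0,0,0],"turn":[0,0,-40]}
  ]
}}

```text
time: 13.7
position: [0.4643, -0.1061, 0.1145]
tool_rot: [1.74, 2.614, 0.004]
ft_force: [3.5, 3.3, -0.9]
grip_width: 0.159
grip_force: 25.0
```

```bash
python3 -c "
from h import *
rep()"
```

```text
{'time': 13.7, 'position': [0.464, -0.106, 0.115], 'ft_force': [3.519, 3.287, -0.92], 'torque': [0.456, -0.669, -0.136], 'grip_width': 0.159, 'grip_force': 24.999}
travel [0. 0. 0.] turn [ 0.2 -0.  22.7] ty 22.7 tx 112.7 q7 0.53 pos [ 0.4643 -0.1061  0.1145] t 13.7
```

Call:
{"api": "step_arm", "payload": {
  "commands": [
    {"travel":[0,0,0],"turn":[0,0,-8]},
    {"travel":[0,0,0],"turn":[0,0,-16]},
    {"travel":[0,0,0],"turn":[0,0,-24]},
    {"travel":[0,0,0],"turn":[0,0,-32]},
    {"travel":[0,0,0],"turn":[0,0,-38]}
  ]
}}

```text
time: 14.2
position: [0.466, -0.1073, 0.1146]
tool_rot: [0.8, 3.031, 0.003]
ft_force: [8.4, -1.6, -8.6]
grip_width: 0.23
grip_force: 38.4
```

Call:
{"api": "step_arm", "payload": {
  "commands": [
    {"travel":[0,0,0],"turn":[0,0,-2]},
    {"travel":[0,0,0],"turn":[0,0,-5]},
    {"travel":[0,0,0],"turn":[0,0,-8]}
  ]
}}

```text
time: 14.5
position: [0.4665, -0.1079, 0.1147]
tool_rot: [0.594, 3.077, 0.003]
ft_force: [9.0, -1.7, -7.4]
grip_width: 0.261
grip_force: 48.6
```

```bash
python3 -c "
from h import *
rep()"
```

```text
{'time': 14.5, 'position': [0.466, -0.108, 0.115], 'ft_force': [9.02, -1.742, -7.396], 'torque': [-0.218, -2.103, -1.809], 'grip_width': 0.261, 'grip_force': 48.634}
travel [0. 0. 0.] turn [ 0.4  0.3 68.2] ty 68.2 tx 158.2 q7 1.32 pos [ 0.4665 -0.1079  0.1147] t 14.5
```

Call:
{"api": "step_arm", "payload": {
  "commands": [
    {"travel":[0,0,0],"turn":[0,0,0]},
    {"travel":[0,0,0],"turn":[0,0,0]},
    {"travel":[0,0,0],"turn":[0,0,0]},
    {"travel":[0,0,-0.04],"turn":[0,0,0]},
    {"travel":[0,0,-0.08],"turn":[0,0,0]}
  ],
  "gripper": 0.5
}}

```text
time: 15.0
position: [0.4616, -0.1067, 0.1939]
tool_rot: [-0.589, -3.082, -0.001]
ft_force: [1.4, -0.4, -0.5]
grip_width: 0.494
grip_force: 0.0
```

Call:
{"api": "step_arm", "payload": {
  "commands": [
    {"travel":[0,0,0],"turn":[0,0,0]},
    {"travel":[0,0,0],"turn":[0,0,0]}
  ]
}}

```text
time: 15.2
position: [0.4634, -0.1073, 0.1948]
tool_rot: [0.59, 3.084, -0.002]
ft_force: [-0.6, -1.0, -1.4]
grip_width: 0.501
grip_force: 0.0
```

```bash
python3 -c "
from h import *
go(.512,-.033,.2,92.9)"
```

```text
travel [-0.0178  0.087  -0.0052] turn [ -0.1   0.1 -24.6] ty 68.3 tx 158.3 q7 1.37 pos [ 0.4634 -0.1073  0.1948] t 15.2
```

Call:
{"api": "step_arm", "payload": {
  "commands": [
    {"travel":[-0.018,0.087,-0.005],"turn":[0,0,-24.5]},
    {"travel":[-0.018,0.087,-0.005],"turn":[0,0,-24.5]},
    {"travel":[-0.018,0.087,-0.005],"turn":[0,0,-24.5]},
    {"travel":[-0.018,0.087,-0.005],"turn":[0,0,-24.5]},
    {"travel":[-0.018,0.087,-0.005],"turn":[0,0,-24.5]}
  ]
}}

```text
time: 15.7
position: [0.5108, -0.0336, 0.1976]
tool_rot: [0.072, -3.138, 0.0]
ft_force: [-0.0, 0.3, 0.2]
grip_width: 0.501
grip_force: 0.0
```

```bash
python3 - <<'E'
from h import *
s=ctrl.get_state();a=ctrl.get_image('wrist');h=cv2.cvtColor(a,cv2.COLOR_RGB2HSV)
m=cv2.inRange(h,(0,150,80),(4,255,255))|cv2.inRange(h,(174,150,80),(180,255,255));n,l,S,c=cv2.connectedComponentsWithStats(m)
for i in range(1,n):
  if S[i,4]>100:print(S[i])
cv2.imwrite('pics/w4.png',a[...,::-1])
go(.512,-.033,.12,92.9,s)
E
```

```text
[  28    0   95   27 2013]
[248 177  15  47 579]
travel [-0.0014  0.0005  0.0776] turn [ 0.  -0.2 -0.3] ty 92.6 tx -177.4 q7 1.59 pos [ 0.5108 -0.0336  0.1976] t 15.7
```

View pics/w4.png

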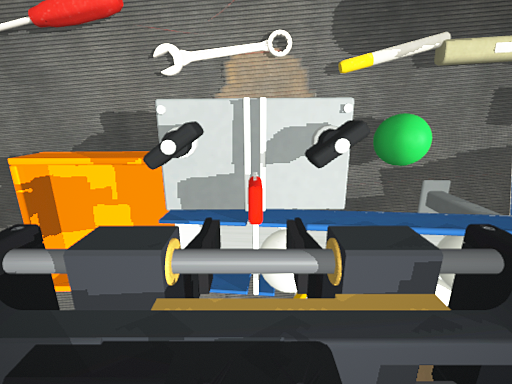

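Wrist picture: both knob bars lie at similar turned angles at (174,145) and (337,145). The red handle is at (255,177–223), centred between the open fingers (213 and 297).

```bash
python3 - <<'E'
from h import *
for v in(178,200,223):print(v,ray('wrist',255.5,v,.143))
E
```

```text
178 [ 0.48364373 -0.03391697  0.143     ]
200 [ 0.50174809 -0.03304353  0.143     ]
223 [ 0.52160625 -0.03208548  0.143     ]
```

Call:
{"api": "step_arm", "payload": {
  "commands": [
    {"travel":[0,0,0.03],"turn":[0,0,0]},
    {"travel":[0,0,0.05],"turn":[0,0,0]},
    {"travel":[0,0,0.065],"turn":[0,0,0]},
    {"travel":[0,0,0.077],"turn":[0,0,0]},
    {"travel":[0,0,0.077],"turn":[0,0,0]}
  ]
}}

```text
time: 16.25
position: [0.5107, -0.0333, 0.1205]
tool_rot: [0.076, -3.138, -0.001]
ft_force: [-0.8, -0.1, -0.2]
grip_width: 0.499
grip_force: 0.0
```

Call:
{"api": "step_arm", "payload": {
  "commands": [
    {"travel":[0,0,0],"turn":[0,0,0]},
    {"travel":[0,0,0],"turn":[0,0,0]},
    {"travel":[0,0,0],"turn":[0,0,0]},
    {"travel":[0,0,0],"turn":[0,0,0]},
    {"travel":[0,0,0],"turn":[0,0,0]}
  ],
  "gripper": 0,
  "force": 25
}}

```text
time: 16.75
position: [0.5122, -0.0317, 0.1224]
tool_rot: [-0.079, 3.14, 0.002]
ft_force: [-0.4, 0.1, 2.2]
grip_width: 0.134
grip_force: 25.0
```

Call:
{"api": "step_arm", "payload": {
  "commands": [
    {"travel":[0,0,0],"turn":[0,0,0]},
    {"travel":[0,0,0],"turn":[0,0,0]}
  ]
}}

```text
time: 16.95
position: [0.5121, -0.0317, 0.1224]
tool_rot: [-0.08, 3.14, 0.001]
ft_force: [-1.4, 3.7, 3.4]
grip_width: 0.135
grip_force: 25.0
```

```bash
cat >>h.py <<'E'
def binpos(a=None):
    "hopper-frame spots of the bin's visible rim corners (right end)"
    a=ctrl.get_image('top') if a is None else a
    h=cv2.cvtColor(a,cv2.COLOR_RGB2HSV);m=cv2.inRange(h,(5,180,100),(20,255,255));n,l,s,c=cv2.connectedComponentsWithStats(m)
    i=1+np.argmax(s[1:,4]);P=np.argwhere(l==i)[:,::-1]
    q=np.load('q.npy');C,S=np.cos(q[2]),np.sin(q[2]);W=np.array([ray('top',*p,.055)[:2] for p in P])-q[:2]
    L=W@np.array([[C,-S],[S,C]])*1e3
    print('bin hopper x %.0f..%.0f y %.0f..%.0f'%(*np.percentile(L[:,0],[.5,99.5]),*np.percentile(L[:,1],[.5,99.5])),s[i])
E
python3 -c "
from h import *
rep();binpos()"
```

```text
{'time': 16.95, 'position': [0.512, -0.032, 0.122], 'ft_force': [-1.351, 3.706, 3.357], 'torque': [0.982, 0.074, 0.128], 'grip_width': 0.135, 'grip_force': 24.996}
travel [0. 0. 0.] turn [  0.    0.1 -87.1] ty 92.9 tx -177.1 q7 1.54 pos [ 0.5121 -0.0317  0.1224] t 16.9Traceback (most recent call last):
  File "<string>", line 3, in <module>
    rep();binpos()
          ~~~~~~^^
  File "h.py", line 41, in binpos
    q=np.load('q.npy');C,S=np.cos(q[2]),np.sin(q[2]);W=np.array([ray('top',*p,.055)[:2] for p in P])-q[:2]
                                                                 ~~~^^^^^^^^^^^^^^^
  File "h.py", line 5, in ray
    m=ctrl.camera_model(n);d=np.array([(u-m['cx'])/m['fx'],(v-m['cy'])/m['fy'],1.])
ValueError: time passes only in moves, steps and waits
```

```bash
sed -i "s/ctrl.camera_model(n)/CM(n)/" h.py; sed -i "3a import functools\nCM=functools.lru_cache(None)(ctrl.camera_model)" h.py
python3 -c "
from h import *
binpos()"
```

```text
bin hopper x -94..81 y -318..-121 [ 276  153   84   70 4450]
```

Call:
{"api": "step_arm", "payload": {
  "commands": [
    {"travel":[0.01,0,0],"turn":[0,0,0]},
    {"travel":[0.02,0,0],"turn":[0,0,0]},
    {"travel":[0.03,0,0],"turn":[0,0,0]},
    {"travel":[0.04,0,0],"turn":[0,0,0]},
    {"travel":[0.05,0,0],"turn":[0,0,0]}
  ]
}}

```text
time: 17.55
position: [0.4627, -0.0344, 0.1224]
tool_rot: [-0.079, 3.138, 0.002]
ft_force: [1.8, 4.1, 2.0]
grip_width: 0.135
grip_force: 25.0
```

Call:
{"api": "step_arm", "payload": {
  "commands": [
    {"travel":[0.01,0,0],"turn":[0,0,0]},
    {"travel":[0.018,0,0],"turn":[0,0,0]},
    {"travel":[0.024,0,0],"turn":[0,0,0]},
    {"travel":[0.028,0,0],"turn":[0,0,0]},
    {"travel":[0.031,0,0],"turn":[0,0,0]}
  ]
}}

```text
time: 18.05
position: [0.4341, -0.0359, 0.1225]
tool_rot: [-0.079, 3.132, 0.001]
ft_force: [14.7, 4.6, -11.7]
grip_width: 0.138
grip_force: 25.0
```

```bash
python3 -c "
from h import *
rep()"
```

```text
{'time': 18.05, 'position': [0.434, -0.036, 0.122], 'ft_force': [14.732, 4.609, -11.743], 'torque': [1.227, -3.101, 0.056], 'grip_width': 0.138, 'grip_force': 24.995}
travel [0. 0. 0.] turn [ -0.3   0.4 -87.1] ty 92.9 tx -177.1 q7 1.67 pos [ 0.4341 -0.0359  0.1225] t 18.1
```

Call:
{"api": "step_arm", "payload": {
  "commands": [
    {"travel":[0,0,0],"turn":[0,0,0]},
    {"travel":[0,0,0],"turn":[0,0,0]},
    {"travel":[0,0,0],"turn":[0,0,0]},
    {"travel":[0,0,-0.04],"turn":[0,0,0]},
    {"travel":[0,0,-0.08],"turn":[0,0,0]}
  ],
  "gripper": 0.5
}}

```text
time: 18.55
position: [0.4296, -0.0373, 0.2019]
tool_rot: [0.077, -3.137, -0.001]
ft_force: [0.3, -0.3, 0.4]
grip_width: 0.464
grip_force: 0.0
```

Call:
{"api": "step_arm", "payload": {
  "commands": [
    {"travel":[0,0,-0.04],"turn":[0,0,0]},
    {"travel":[0,0,-0.04],"turn":[0,0,0]}
  ],
  "gripper": 0
}}

```text
time: 18.75
position: [0.4339, -0.0377, 0.2472]
tool_rot: [-0.077, 3.132, -0.005]
ft_force: [0.3, 0.0, 0.2]
grip_width: 0.391
grip_force: 0.0
```

```bash
python3 -c "
from h import *
rep();snap('top','t3.png',(140,135,340,255),4)"
```

```text
{'time': 18.75, 'position': [0.434, -0.038, 0.247], 'ft_force': [0.303, 0.044, 0.194], 'torque': [0.102, -0.176, -0.011], 'grip_width': 0.391, 'grip_force': 0.0}
travel [0. 0. 0.] turn [ -0.5   0.2 -87.2] ty 92.8 tx -177.2 q7 1.74 pos [ 0.4339 -0.0377  0.2472] t 18.8
```

View pics/t3.png

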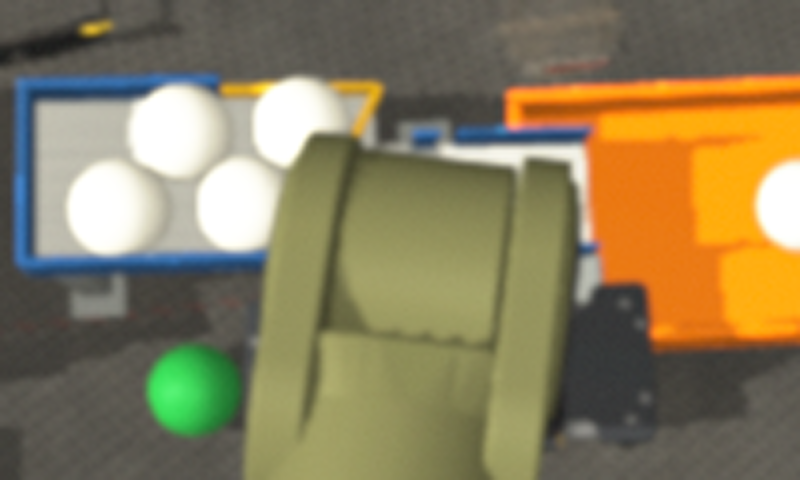

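Top picture: ball5 is in the bin at about (338,187). Four balls remain in the basin, with the one at (215,165) stuck in the lip corner and the next at (200,186).

```bash
cat >>h.py <<'E'
def toH(p):
    q=np.load('q.npy');C,S=np.cos(q[2]),np.sin(q[2]);d=np.subtract(p[:2],q[:2]);return np.round([1e3*(C*d[0]+S*d[1]),1e3*(-S*d[0]+C*d[1])],0)
E
python3 - <<'E'
from h import *
for u,v in((300,122),(240,203),(178,131),(117,207)):
  p=(140+u/4,135+v/4);z=.123
  for _ in range(3):
    w=ray('top',*p,z);hh=toH(w);z=.117+.105*hh[1]/1e3
  print(w.round(3),hh)
go(*H(95,10),.25,66.3)
E
```

```text
[0.611 0.061 0.121] [47. 40.]
[0.559 0.096 0.125] [-3. 77.]
[0.603 0.135 0.129] [ 43. 114.]
[0.554 0.169 0.133] [ -4. 150.]
travel [-0.2307  0.0604 -0.0045] turn [-0.1  0.3 26.5] ty 92.8 tx -177.2 q7 1.74 pos [ 0.4325 -0.0376  0.2445] t 18.8
```

Call:
{"api": "step_arm", "payload": {
  "commands": [
    {"travel":[-0.23,0.06,0],"turn":[0,0,26.5]},
    {"travel":[-0.23,0.06,0],"turn":[0,0,26.5]},
    {"travel":[-0.23,0.06,0],"turn":[0,0,26.5]},
    {"travel":[-0.23,0.06,0],"turn":[0,0,26.5]},
    {"travel":[-0.23,0.06,0],"turn":[0,0,26.5]}
  ],
  "gripper": 0
}}

```text
time: 19.3
position: [0.653, 0.032, 0.2397]
tool_rot: [-0.648, -3.071, 0.002]
ft_force: [0.7, 0.2, 1.1]
grip_width: 0.017
grip_force: 0.0
```

Call:
{"api": "step_arm", "payload": {
  "commands": [
    {"travel":[0,0,0],"turn":[0,0,0]},
    {"travel":[0,0,0],"turn":[0,0,0]}
  ]
}}

```text
time: 19.5
position: [0.6512, 0.0331, 0.2382]
tool_rot: [-0.64, -3.069, -0.001]
ft_force: [0.2, -0.4, -0.1]
grip_width: 0.007
grip_force: 0.0
```

```bash
python3 -c "
from h import *
go(*H(95,10),.127,66.3)"
```

```text
travel [-0.0084  0.0045  0.1112] turn [-0.1 -0.4  0.1] ty 66.4 tx 156.4 q7 0.88 pos [0.6512 0.0331 0.2382] t 19.5
```

Call:
{"api": "step_arm", "payload": {
  "commands": [
    {"travel":[-0.008,0.004,0.04],"turn":[0,0,0]},
    {"travel":[-0.008,0.004,0.08],"turn":[0,0,0]},
    {"travel":[-0.008,0.004,0.1],"turn":[0,0,0]},
    {"travel":[-0.008,0.004,0.111],"turn":[0,0,0]},
    {"travel":[-0.008,0.004,0.111],"turn":[0,0,0]}
  ]
}}

```text
time: 20.0
position: [0.6591, 0.032, 0.1303]
tool_rot: [-0.644, -3.073, 0.003]
ft_force: [-0.5, 1.1, -0.5]
grip_width: 0.007
grip_force: 0.0
```

Call:
{"api": "step_arm", "payload": {
  "commands": [
    {"travel":[0.008,0,0],"turn":[0,0,0]},
    {"travel":[0.016,0,0],"turn":[0,0,0]},
    {"travel":[0.024,0,0],"turn":[0,0,0]},
    {"travel":[0.032,0,0],"turn":[0,0,0]},
    {"travel":[0.04,0,0],"turn":[0,0,0]}
  ]
}}

```text
time: 20.5
position: [0.6245, 0.049, 0.1326]
tool_rot: [0.644, 3.072, -0.0]
ft_force: [-0.1, 0.4, 0.5]
grip_width: 0.004
grip_force: 0.2
```

```bash
cat >>h.py <<'E'
def balls(a=None):
    a=ctrl.get_image('top') if a is None else a
    h=cv2.cvtColor(a,cv2.COLOR_RGB2HSV);m=cv2.inRange(h,(0,0,200),(180,40,255));m[:130]=0;m[255:]=0;m[:,:140]=0;m[:,440:]=0
    m=cv2.morphologyEx(m,cv2.MORPH_OPEN,cv2.getStructuringElement(cv2.MORPH_ELLIPSE,(11,11)))
    n,l,s,c=cv2.connectedComponentsWithStats(m)
    for i in range(1,n):
        if s[i,4]<90: continue
        z=.123
        for _ in range(3): w=ray('top',*c[i],z);hh=toH(w);z=.117+.105*hh[1]/1e3 if hh[1]>-140 else .038
        print('ball',hh,s[i].tolist())
E
python3 -c "
from h import *
rep();a=ctrl.get_image('top');balls(a)"
```

```text
{'time': 20.5, 'position': [0.624, 0.049, 0.133], 'ft_force': [-0.146, 0.369, 0.507], 'torque': [0.018, -0.304, -0.001], 'grip_width': 0.004, 'grip_force': 0.216}
travel [0. 0. 0.] turn [ 0.1  0.1 66.3] ty 66.3 tx 156.3 q7 0.82 pos [0.6245 0.049  0.1326] t 20.5
ball [ 22. 128.] [161, 157, 35, 41, 760]
ball [ -1. -96.] [255, 172, 31, 24, 662]
ball [ -3. 179.] [146, 175, 23, 24, 428]
ball [  -2. -280.] [330, 176, 21, 21, 350]
```

Call:
{"api": "step_arm", "payload": {
  "commands": [
    {"travel":[0.006,0,0.004],"turn":[0,0,0]},
    {"travel":[0.012,0,0.004],"turn":[0,0,0]},
    {"travel":[0.018,0,0.004],"turn":[0,0,0]},
    {"travel":[0.022,0,0.004],"turn":[0,0,0]},
    {"travel":[0.022,0,0.004],"turn":[0,0,0]}
  ]
}}

```text
time: 21.05
position: [0.6038, 0.0579, 0.1272]
tool_rot: [0.643, 3.074, -0.001]
ft_force: [0.3, -0.4, -0.2]
grip_width: 0.007
grip_force: 0.6
```

Call:
{"api": "step_arm", "payload": {
  "commands": [
    {"travel":[0,0,0],"turn":[0,0,0]},
    {"travel":[0,0,0],"turn":[0,0,0]},
    {"travel":[0,0,0],"turn":[0,0,0]},
    {"travel":[0,0,0],"turn":[0,0,0]},
    {"travel":[0,0,0],"turn":[0,0,0]}
  ]
}}

```text
time: 21.55
position: [0.6039, 0.0577, 0.1269]
tool_rot: [-0.644, -3.075, 0.0]
ft_force: [-0.1, -0.1, -0.3]
grip_width: 0.008
grip_force: 0.5
```

```bash
python3 -c "
from h import *
rep();a=ctrl.get_image('top');balls(a);b=ctrl.get_image('scene')
A=cv2.resize(a[135:255,140:340],(600,360));B=cv2.resize(b[120:240,150:320],(510,360));C=np.vstack([cv2.resize(A,(500,300)),cv2.resize(B,(500,300))]);cv2.imwrite('pics/c1.png',C[...,::-1])"
```

```text
{'time': 21.55, 'position': [0.604, 0.058, 0.127], 'ft_force': [-0.135, -0.068, -0.347], 'torque': [-0.167, -0.039, 0.018], 'grip_width': 0.008, 'grip_force': 0.547}
travel [0. 0. 0.] turn [-0.  -0.  66.3] ty 66.3 tx 156.3 q7 0.81 pos [0.6039 0.0577 0.1269] t 21.6
ball [ -1. 129.] [171, 171, 16, 28, 345]
ball [-12. -95.] [258, 177, 28, 20, 416]
ball [  -2. -281.] [331, 176, 21, 21, 347]
ball [  -3. -221.] [309, 178, 19, 20, 307]
```

View pics/c1.png

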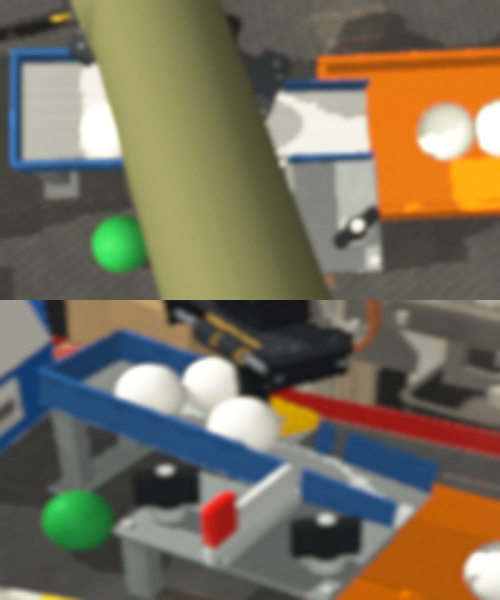

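One ball passed and two are now in the bin. Three remain: (243,425), (150,390) and (210,382) in the lower half. I'll ease the fingers back a little, keeping the corner filled, to let the next one past.

Call:
{"api": "step_arm", "payload": {
  "commands": [
    {"travel":[-0.008,0,0],"turn":[0,0,0]},
    {"travel":[-0.015,0,0],"turn":[0,0,0]},
    {"travel":[-0.015,0,0],"turn":[0,0,0]},
    {"travel":[-0.015,0,0],"turn":[0,0,0]},
    {"travel":[-0.015,0,0],"turn":[0,0,0]}
  ]
}}

```text
time: 22.15
position: [0.6176, 0.0521, 0.1269]
tool_rot: [-0.644, -3.075, -0.0]
ft_force: [-0.2, 0.1, 0.2]
grip_width: 0.006
grip_force: 0.3
```

Call:
{"api": "step_arm", "payload": {
  "commands": [
    {"travel":[0,0,0],"turn":[0,0,0]},
    {"travel":[0,0,0],"turn":[0,0,0]},
    {"travel":[0,0,0],"turn":[0,0,0]},
    {"travel":[0,0,0],"turn":[0,0,0]},
    {"travel":[0,0,0],"turn":[0,0,0]}
  ]
}}

```text
time: 22.65
position: [0.6176, 0.052, 0.127]
tool_rot: [-0.644, -3.075, 0.0]
ft_force: [0.7, 0.2, -0.8]
grip_width: 0.011
grip_force: 0.1
```

```bash
cat >>h.py <<'E'
def sballs():
    b=ctrl.get_image('scene');h=cv2.cvtColor(b,cv2.COLOR_RGB2HSV);m=cv2.inRange(h,(0,0,150),(180,60,255));m[:,:150]=0;m[:135]=0;m[215:]=0;m[:,290:]=0
    g=cv2.medianBlur(cv2.cvtColor(b,cv2.COLOR_RGB2GRAY),3);k=cv2.resize(g[125:240,150:460],None,fx=4,fy=4)
    c=cv2.HoughCircles(k,cv2.HOUGH_GRADIENT,1.5,35,param1=80,param2=28,minRadius=38,maxRadius=58)
    for u,v,r in c[0]:
        p=(150+u/4,125+v/4)
        if b[int(p[1]),int(p[0])].min()<130: continue
        z=.123
        for _ in range(4): w=ray('scene',*p,z);hh=toH(w);z=.117+.105*hh[1]/1e3 if hh[1]>-140 else .038
        print('sball',hh,np.round(p),round(r/4,1))
    return b
E
python3 -c "
from h import *
rep();sballs();balls()"
```

```text
{'time': 22.65, 'position': [0.618, 0.052, 0.127], 'ft_force': [0.738, 0.172, -0.826], 'torque': [0.068, -0.146, -0.053], 'grip_width': 0.011, 'grip_force': 0.128}
travel [0. 0. 0.] turn [-0.   0.  66.4] ty 66.4 tx 156.4 q7 0.82 pos [0.6176 0.052  0.127 ] t 22.6
sball [   2. -214.] [318. 227.] 10.3
sball [   3. -281.] [346. 237.] 12.6
sball [ -2. 111.] [202. 158.] 11.3
sball [49. 77.] [224. 154.] 10.5
sball [ 166. -422.] [423. 218.] 13.4
ball [ 12. 123.] [171, 160, 22, 39, 667]
ball [  -5. -102.] [252, 172, 47, 25, 906]
ball [  -2. -281.] [331, 176, 21, 21, 349]
ball [  -3. -219.] [307, 178, 21, 20, 326]
```

```bash
sed -i 's/param2=28/param2=18/' h.py; python3 -c "
from h import *
sballs()
for Y in (40,20,0,-40,-80,-110,-130):
  print(Y,np.round(proj('scene',[*H(-5,Y),.117+.105*Y/1e3])))
b=ctrl.get_image('scene')
for r in range(150,200,4): print(r,' '.join('%3d/%3d'%(b[r,c].min(),b[r,c,2]*1-b[r,c,0]*1.) for c in range(196,292,6)))
"
```

```text
sball [   1. -281.] [346. 237.] 12.9
sball [49. 77.] [224. 154.] 10.5
sball [   0. -217.] [319. 228.] 11.2
sball [  1. 112.] [202. 157.] 11.2
sball [ 444. -403.] [432. 166.] 10.7
sball [ 242. -419.] [427. 202.] 13.8
sball [  9. -22.] [249. 175.] 13.0
sball [ 155. -424.] [423. 221.] 11.3
sball [-99. -73.] [244. 206.] 13.8
sball [   5. -141.] [290. 216.] 10.8
sball [ 307. -108.] [323. 160.] 10.8
sball [ 469. -431.] [443. 165.] 13.8
sball [-183.  -16.] [200. 216.] 11.6
40 [225. 168.]
20 [231. 171.]
0 [238. 174.]
-40 [253. 181.]
-80 [267. 187.]
-110 [279. 192.]
-130 [286. 195.]
150 255/  0 246/ -5 200/-16 187/ 11 253/ -1 233/ -9 184/-14  29/  1  22/  1  62/  1  21/  1  45/ -9  92/-35 100/-40  32/  1  32/ -1
154 253/ -1 237/ -8 194/-14 211/-15 243/ -7 223/-10 190/-14  32/  3  18/  6  67/-26 112/-24 105/-22 100/-40 101/-39  31/ -1  36/ -2
158 243/ -7 224/-10 197/-15 149/-11 214/-12 208/-13 184/-13  24/  2  22/  0  18/-136  45/-105  88/-51  98/-37 100/-38  34/  0  71/-12
162  92/ 70 200/ -9 190/-14 169/ -8 181/-13 188/-14 159/-11  41/-36  17/-96   3/-183  22/-129  22/-131  22/-128  55/-96  
[... 516 characters left out ...]
 43/ 70  38/ 74  33/ 79  48/ 61  76/ -1
182  97/  1  50/ -6  52/ 38  42/ 85  37/ 87  36/ 88  37/ 88  48/ 90 172/ 11 205/ -5 208/ -4 126/ 17  33/ 83  35/ 78  35/ 78  35/ 80
186  53/ -1  64/ -2 121/ -4  51/  4  58/ 64  35/ 88  37/ 87  36/ 85  87/ 54 201/ -6 201/ -7 207/ -6 182/  4  43/ 75  35/ 77  34/ 78
190  38/  0  41/  1  65/ -1  33/  2 149/  0  90/ 24  48/ 77  38/ 85 206/ -5 200/ -6  42/ 89 179/ 11 206/ -6 206/ -6  99/ 34  31/ 80
194  31/  1  30/  1  26/  2  27/  4 156/  1 154/  2 145/  3 218/  2 145/ -4 196/ -2  37/ 85  34/ 86 108/ 54 199/ -5 204/ -6 124/  6
198  32/  2  27/  1  28/  1  28/  2 155/  3  40/-200 179/ -1 147/ -5 149/ -4 139/ -4  37/ 85  35/ 85  36/ 84  40/ 89 169/ 17 196/ -5
```

```bash
cat >>h.py <<'E'
def comp(f):
    a=ctrl.get_image('top');b=ctrl.get_image('scene')
    C=np.vstack([cv2.resize(a[135:255,140:380],(600,300)),cv2.resize(b[130:250,160:400],(600,300))]);cv2.imwrite('pics/'+f,C[...,::-1])
E
python3 -c "
from h import *
comp('c2.png')"
```

```text
(no output)
```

View pics/c2.png

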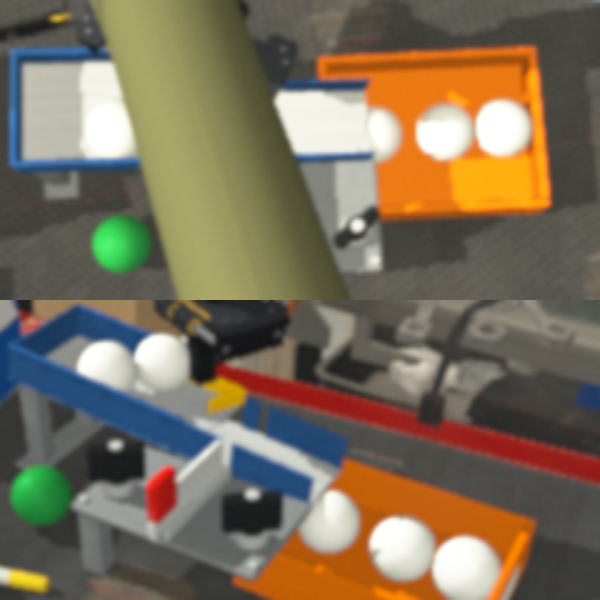

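Three balls lie in the bin at (380,135), (443,130) and (502,127) in the upper half. Two remain in the basin, at (105,365) and (160,362) in the lower half. I'll back off so the next ball settles in the corner, then nudge again.

Call:
{"api": "step_arm", "payload": {
  "commands": [
    {"travel":[-0.015,0,0],"turn":[0,0,0]},
    {"travel":[-0.03,0,0],"turn":[0,0,0]},
    {"travel":[-0.046,0,0],"turn":[0,0,0]},
    {"travel":[-0.046,0,0],"turn":[0,0,0]},
    {"travel":[-0.046,0,0],"turn":[0,0,0]}
  ]
}}

```text
time: 23.45
position: [0.6594, 0.0338, 0.1267]
tool_rot: [-0.644, -3.074, -0.001]
ft_force: [-0.8, 0.2, 0.8]
grip_width: 0.003
grip_force: 0.0
```

Call:
{"api": "step_arm", "payload": {
  "commands": [
    {"travel":[0,0,0],"turn":[0,0,0]},
    {"travel":[0,0,0],"turn":[0,0,0]},
    {"travel":[0,0,0],"turn":[0,0,0]},
    {"travel":[0,0,0],"turn":[0,0,0]},
    {"travel":[0,0,0],"turn":[0,0,0]}
  ]
}}

```text
time: 23.95
position: [0.6597, 0.0335, 0.1271]
tool_rot: [0.644, 3.075, -0.0]
ft_force: [-0.4, 0.1, 1.0]
grip_width: 0.002
grip_force: 0.0
```

```bash
python3 -c "
from h import *
rep();sballs();binpos()"
```

```text
{'time': 23.95, 'position': [0.66, 0.033, 0.127], 'ft_force': [-0.422, 0.099, 0.963], 'torque': [0.079, -0.184, 0.053], 'grip_width': 0.002, 'grip_force': 0.0}
travel [0. 0. 0.] turn [-0.   0.  66.4] ty 66.4 tx 156.4 q7 0.84 pos [0.6597 0.0335 0.1271] t 23.9
sball [   2. -219.] [320. 228.] 12.0
sball [  -3. -282.] [346. 238.] 13.8
sball [-8. 72.] [213. 164.] 13.4
sball [ 168. -423.] [424. 218.] 14.3
sball [-99. -73.] [244. 206.] 14.3
sball [   2. -142.] [290. 217.] 14.3
sball [ 310. -121.] [327. 160.] 11.8
sball [44. 40.] [235. 160.] 11.6
sball [   0. -104.] [276. 213.] 14.3
sball [ 235. -421.] [427. 204.] 12.5
sball [ 470. -432.] [443. 165.] 13.8
sball [-184.  -17.] [200. 217.] 12.1
sball [ 15. 102.] [209. 156.] 10.0
bin hopper x -94..81 y -320..-93 [ 266  153   94   70 3511]
```

The three balls in the bin lie in one row, straight under the spout, so the next ball could roll along their tops and over the end wall. I'll first sweep the middle one aside with the shut fingers.

Call:
{"api": "step_arm", "payload": {
  "commands": [
    {"travel":[-0.01,0,-0.05],"turn":[0,0,0]},
    {"travel":[-0.01,0,-0.1],"turn":[0,0,8]},
    {"travel":[-0.01,0,-0.12],"turn":[0,0,16]},
    {"travel":[-0.01,0,-0.12],"turn":[0,0,24]},
    {"travel":[-0.01,0,-0.12],"turn":[0,0,32]}
  ]
}}

```text
time: 24.55
position: [0.6695, 0.0297, 0.2485]
tool_rot: [1.473, 2.772, 0.002]
ft_force: [-0.8, -0.4, -0.4]
grip_width: 0.004
grip_force: 0.0
```

Call:
{"api": "step_arm", "payload": {
  "commands": [
    {"travel":[0,0,0],"turn":[0,0,8]},
    {"travel":[0,0,0],"turn":[0,0,16]},
    {"travel":[0,0,0],"turn":[0,0,24]},
    {"travel":[0,0,0],"turn":[0,0,31.5]},
    {"travel":[0,0,0],"turn":[0,0,31.5]}
  ]
}}

```text
time: 25.05
position: [0.669, 0.0295, 0.247]
tool_rot: [2.166, 2.276, -0.0]
ft_force: [0.8, 0.2, 0.4]
grip_width: 0.002
grip_force: 0.0
```

```bash
python3 -c "
from h import *
go(*H(-58,-219),.2,2.9)"
```

```text
travel [-0.2243 -0.1614  0.0471] turn [ 0.   0.  -0.1] ty 2.8 tx 92.8 q7 -0.17 pos [0.669  0.0295 0.247 ] t 25.1
```

Call:
{"api": "step_arm", "payload": {
  "commands": [
    {"travel":[-0.224,-0.161,0],"turn":[0,0,0]},
    {"travel":[-0.224,-0.161,0],"turn":[0,0,0]},
    {"travel":[-0.224,-0.161,0],"turn":[0,0,0]},
    {"travel":[-0.224,-0.161,0],"turn":[0,0,0]},
    {"travel":[-0.224,-0.161,0],"turn":[0,0,0]}
  ]
}}

```text
time: 25.55
position: [0.532, -0.1821, 0.2472]
tool_rot: [2.161, 2.28, -0.0]
ft_force: [1.0, 0.2, -1.1]
grip_width: 0.0
grip_force: 0.0
```

Call:
{"api": "step_arm", "payload": {
  "commands": [
    {"travel":[-0.02,-0.014,0],"turn":[0,0,0]},
    {"travel":[-0.02,-0.014,0],"turn":[0,0,0]}
  ]
}}

```text
time: 25.75
position: [0.5177, -0.2065, 0.2471]
tool_rot: [2.171, 2.27, -0.004]
ft_force: [-0.4, 0.4, -0.1]
grip_width: 0.005
grip_force: 0.0
```

```bash
python3 -c "
from h import *
go(*H(-58,-219),.046,2.9)
binpos()
balls()"
```

```text
travel [0.0045 0.0015 0.2011] turn [-0.1  0.2 -0.3] ty 2.6 tx 92.6 q7 0.33 pos [ 0.5177 -0.2065  0.2471] t 25.8
bin hopper x -94..81 y -228..-90 [ 266  155   59   68 1774]
ball [22. 89.] [172, 155, 53, 43, 1666]
ball [ -4. -87.] [240, 172, 59, 25, 1243]
ball [  -3. -208.] [307, 180, 13, 16, 156]
```

Call:
{"api": "step_arm", "payload": {
  "commands": [
    {"travel":[0,0,0.05],"turn":[0,0,0]},
    {"travel":[0,0,0.1],"turn":[0,0,0]},
    {"travel":[0,0,0.15],"turn":[0,0,0]},
    {"travel":[0,0,0.185],"turn":[0,0,0]},
    {"travel":[0,0,0.2],"turn":[0,0,0]}
  ]
}}

```text
time: 26.35
position: [0.5189, -0.1978, 0.0433]
tool_rot: [-2.155, -2.277, 0.001]
ft_force: [-0.1, 0.1, -0.0]
grip_width: 0.007
grip_force: 0.0
```

Call:
{"api": "step_arm", "payload": {
  "commands": [
    {"travel":[0,0.012,0],"turn":[0,0,0]},
    {"travel":[0,0.024,0],"turn":[0,0,0]},
    {"travel":[0,0.036,0],"turn":[0,0,0]},
    {"travel":[0,0.048,0],"turn":[0,0,0]},
    {"travel":[0,0.053,0],"turn":[0,0,0]}
  ]
}}

```text
time: 26.85
position: [0.5761, -0.1984, 0.0485]
tool_rot: [2.163, 2.275, 0.003]
ft_force: [0.0, 1.3, -0.3]
grip_width: 0.005
grip_force: 0.0
```

Call:
{"api": "step_arm", "payload": {
  "commands": [
    {"travel":[0,-0.005,-0.03],"turn":[0,0,0]},
    {"travel":[0,-0.01,-0.08],"turn":[0,0,0]},
    {"travel":[0,-0.01,-0.13],"turn":[0,0,0]},
    {"travel":[0,-0.01,-0.18],"turn":[0,0,0]},
    {"travel":[0,-0.01,-0.2],"turn":[0,0,0]}
  ]
}}

```text
time: 27.35
position: [0.5657, -0.1995, 0.2538]
tool_rot: [2.16, 2.27, 0.005]
ft_force: [0.1, 0.2, -0.7]
grip_width: 0.011
grip_force: 0.0
```

```bash
python3 -c "
from h import *
rep()
sballs()
go(*H(97,8),.247,66.3)"
```

```text
{'time': 27.35, 'position': [0.566, -0.2, 0.254], 'ft_force': [0.083, 0.181, -0.676], 'torque': [0.006, -0.084, 0.086], 'grip_width': 0.011, 'grip_force': 0.0}
travel [0. 0. 0.] turn [0.5 0.2 2.8] ty 2.9 tx 92.8 q7 0.27 pos [ 0.5657 -0.1995  0.2538] t 27.4
sball [  47. -222.] [328. 218.] 12.1
sball [ 439. -399.] [430. 166.] 9.6
sball [  -1. -282.] [346. 238.] 13.1
sball [-3. 75.] [213. 163.] 12.5
sball [51. 44.] [235. 158.] 10.4
sball [ 167. -423.] [424. 218.] 13.8
sball [ 446. -435.] [443. 169.] 10.2
sball [ 329. -419.] [432. 186.] 14.3
sball [-98. -72.] [244. 206.] 13.8
sball [ 236. -423.] [428. 204.] 12.2
sball [   2. -142.] [290. 217.] 11.8
sball [ 25. 106.] [209. 154.] 12.2
sball [-182.  -17.] [200. 216.] 12.1
travel [0.2269 0.107  0.0084] turn [  0.4   0.6 -63.5] ty 2.8 tx 92.8 q7 0.27 pos [ 0.5664 -0.1998  0.2555] t 27.4
```

Call:
{"api": "step_arm", "payload": {
  "commands": [
    {"travel":[0.226,0.107,0],"turn":[0,0,-42]},
    {"travel":[0.226,0.107,0],"turn":[0,0,-42]},
    {"travel":[0.226,0.107,0],"turn":[0,0,-42]},
    {"travel":[0.226,0.107,0],"turn":[0,0,-42]},
    {"travel":[0.226,0.107,0],"turn":[0,0,-42]}
  ]
}}

```text
time: 27.9
position: [0.6595, 0.0335, 0.2474]
tool_rot: [1.198, 2.903, -0.0]
ft_force: [1.9, -0.0, 0.4]
grip_width: 0.009
grip_force: 0.0
```

Call:
{"api": "step_arm", "payload": {
  "commands": [
    {"travel":[0,0,0],"turn":[0,0,-8]},
    {"travel":[0,0,0],"turn":[0,0,-16]},
    {"travel":[0,0,0],"turn":[0,0,-21.5]},
    {"travel":[0,0,0],"turn":[0,0,-21.5]}
  ]
}}

```text
time: 28.3
position: [0.659, 0.0319, 0.2468]
tool_rot: [-0.643, -3.075, 0.0]
ft_force: [-0.2, 0.1, -0.3]
grip_width: 0.004
grip_force: 0.0
```

```bash
python3 -c "
from h import *
go(*H(97,8),.128,66.3)"
```

```text
travel [-0.0028  0.0014  0.1188] turn [-0.  -0.   0.1] ty 66.4 tx 156.4 q7 0.89 pos [0.659  0.0319 0.2468] t 28.3
```

Call:
{"api": "step_arm", "payload": {
  "commands": [
    {"travel":[-0.003,0.001,0.04],"turn":[0,0,0]},
    {"travel":[-0.003,0.001,0.08],"turn":[0,0,0]},
    {"travel":[-0.003,0.001,0.105],"turn":[0,0,0]},
    {"travel":[-0.003,0.001,0.119],"turn":[0,0,0]},
    {"travel":[-0.003,0.001,0.119],"turn":[0,0,0]}
  ]
}}

```text
time: 28.8
position: [0.6609, 0.0312, 0.126]
tool_rot: [-0.645, -3.071, 0.001]
ft_force: [0.2, -0.4, 0.4]
grip_width: 0.005
grip_force: 0.0
```

Call:
{"api": "step_arm", "payload": {
  "commands": [
    {"travel":[0.009,0,0],"turn":[0,0,0]},
    {"travel":[0.018,0,0],"turn":[0,0,0]},
    {"travel":[0.027,0,0],"turn":[0,0,0]},
    {"travel":[0.036,0,0],"turn":[0,0,0]},
    {"travel":[0.044,0,0],"turn":[0,0,0]}
  ]
}}

```text
time: 29.3
position: [0.6209, 0.0499, 0.1287]
tool_rot: [0.643, 3.074, -0.0]
ft_force: [-0.5, -0.4, 0.3]
grip_width: 0.006
grip_force: 0.0
```

Call:
{"api": "step_arm", "payload": {
  "commands": [
    {"travel":[0.006,0,0],"turn":[0,0,0]},
    {"travel":[0.012,0,0],"turn":[0,0,0]},
    {"travel":[0.017,0,0],"turn":[0,0,0]},
    {"travel":[0.02,0,0],"turn":[0,0,0]},
    {"travel":[0.02,0,0],"turn":[0,0,0]}
  ]
}}

```text
time: 29.8
position: [0.6035, 0.0574, 0.1281]
tool_rot: [0.643, 3.074, -0.0]
ft_force: [0.0, 0.2, -0.5]
grip_width: 0.005
grip_force: 0.0
```

Call:
{"api": "step_arm", "payload": {
  "commands": [
    {"travel":[0,0,0],"turn":[0,0,0]},
    {"travel":[0,0,0],"turn":[0,0,0]},
    {"travel":[0,0,0],"turn":[0,0,0]},
    {"travel":[0,0,0],"turn":[0,0,0]},
    {"travel":[0,0,0],"turn":[0,0,0]}
  ]
}}

```text
time: 30.3
position: [0.6036, 0.0572, 0.128]
tool_rot: [0.644, 3.075, 0.0]
ft_force: [-0.6, 1.3, -0.0]
grip_width: 0.003
grip_force: 0.3
```

```bash
python3 -c "
from h import *
rep()
sballs()
binpos()"
```

```text
{'time': 30.3, 'position': [0.604, 0.057, 0.128], 'ft_force': [-0.612, 1.272, -0.047], 'torque': [0.067, -0.283, 0.028], 'grip_width': 0.003, 'grip_force': 0.27}
travel [0. 0. 0.] turn [ 0.   0.  66.3] ty 66.3 tx 156.3 q7 0.83 pos [0.6036 0.0572 0.128 ] t 30.3
sball [ 439. -399.] [430. 166.] 9.6
sball [ 157. -421.] [422. 220.] 12.6
sball [ 242. -419.] [427. 202.] 13.8
sball [  -1. -282.] [346. 238.] 13.4
sball [   4. -142.] [290. 217.] 14.3
sball [ -37. -234.] [320. 240.] 11.9
sball [-98. -70.] [243. 205.] 13.4
sball [ 7. 39.] [227. 166.] 10.1
sball [ 472. -431.] [443. 165.] 14.3
sball [ 318. -113.] [326. 159.] 10.0
sball [  40. -235.] [332. 221.] 12.6
sball [-183.  -16.] [199. 216.] 11.6
sball [-51. -64.] [252. 194.] 14.3
bin hopper x -94..81 y -320..-95 [ 267  153   94   70 3030]
```

Call:
{"api": "step_arm", "payload": {
  "commands": [
    {"travel":[-0.008,0,0],"turn":[0,0,0]},
    {"travel":[-0.015,0,0],"turn":[0,0,0]},
    {"travel":[-0.02,0,0],"turn":[0,0,0]},
    {"travel":[-0.02,0,0],"turn":[0,0,0]},
    {"travel":[-0.02,0,0],"turn":[0,0,0]}
  ]
}}

```text
time: 30.9
position: [0.6218, 0.0493, 0.1278]
tool_rot: [-0.644, -3.074, -0.0]
ft_force: [-0.7, -0.5, -0.2]
grip_width: 0.006
grip_force: 0.0
```

Call:
{"api": "step_arm", "payload": {
  "commands": [
    {"travel":[0,0,0],"turn":[0,0,0]},
    {"travel":[0,0,0],"turn":[0,0,0]},
    {"travel":[0,0,0],"turn":[0,0,0]},
    {"travel":[0,0,0],"turn":[0,0,0]},
    {"travel":[0,0,0],"turn":[0,0,0]}
  ]
}}

```text
time: 31.4
position: [0.6217, 0.0493, 0.1281]
tool_rot: [0.644, 3.075, -0.0]
ft_force: [-0.2, 0.4, -0.7]
grip_width: 0.003
grip_force: 0.0
```

```bash
python3 -c "
from h import *
rep()
sballs()
balls()"
```

```text
{'time': 31.4, 'position': [0.622, 0.049, 0.128], 'ft_force': [-0.183, 0.356, -0.731], 'torque': [0.065, -0.123, -0.004], 'grip_width': 0.003, 'grip_force': 0.0}
travel [0. 0. 0.] turn [-0.   0.  66.4] ty 66.4 tx 156.4 q7 0.83 pos [0.6217 0.0493 0.1281] t 31.4
sball [ 166. -417.] [421. 217.] 14.3
sball [ 440. -401.] [431. 166.] 10.3
sball [ 471. -430.] [443. 165.] 14.3
sball [  29. -192.] [314. 218.] 12.0
sball [   6. -281.] [346. 236.] 13.4
sball [ 238. -423.] [428. 203.] 13.8
sball [  -4. -140.] [289. 218.] 13.4
sball [-97. -71.] [244. 205.] 14.3
sball [21. 33.] [233. 165.] 13.0
sball [-25.  -2.] [235. 178.] 12.9
sball [ 301. -120.] [326. 162.] 10.8
sball [-183.  -15.] [199. 216.] 10.9
sball [17. 79.] [217. 159.] 10.9
ball [ 12. 122.] [171, 160, 24, 39, 725]
ball [  44. -238.] [314, 160, 19, 20, 287]
ball [  -4. -104.] [253, 172, 46, 25, 900]
ball [ -20. -249.] [304, 173, 48, 42, 1063]
```

Call:
{"api": "step_arm", "payload": {
  "commands": [
    {"travel":[-0.02,0,-0.02],"turn":[0,0,0]},
    {"travel":[-0.03,0,-0.06],"turn":[0,0,0]},
    {"travel":[-0.03,0,-0.1],"turn":[0,0,0]},
    {"travel":[-0.03,0,-0.12],"turn":[0,0,0]},
    {"travel":[-0.03,0,-0.12],"turn":[0,0,0]}
  ]
}}

```text
time: 32.0
position: [0.6512, 0.0379, 0.2521]
tool_rot: [0.643, 3.068, 0.003]
ft_force: [0.2, -0.2, -0.0]
grip_width: 0.003
grip_force: 0.0
```

```bash
python3 -c "
from h import *
go(.434,-.036,.247,92.9)"
```

```text
travel [ 0.1693 -0.1548  0.0036] turn [  0.1   0.4 -26.6] ty 66.3 tx 156.3 q7 0.89 pos [0.6512 0.0379 0.2521] t 32.0
```

Call:
{"api": "step_arm", "payload": {
  "commands": [
    {"travel":[0.169,-0.155,0],"turn":[0,0,-26.5]},
    {"travel":[0.169,-0.155,0],"turn":[0,0,-26.5]},
    {"travel":[0.169,-0.155,0],"turn":[0,0,-26.5]},
    {"travel":[0.169,-0.155,0],"turn":[0,0,-26.5]},
    {"travel":[0.169,-0.155,0],"turn":[0,0,-26.5]}
  ],
  "gripper": 0.5,
  "force": 25
}}

```text
time: 32.5
position: [0.4289, -0.0382, 0.2463]
tool_rot: [0.076, -3.138, 0.001]
ft_force: [-0.2, -0.8, -0.7]
grip_width: 0.376
grip_force: 0.0
```

Call:
{"api": "step_arm", "payload": {
  "commands": [
    {"travel":[0,0,0],"turn":[0,0,0]},
    {"travel":[0,0,0],"turn":[0,0,0]}
  ]
}}

```text
time: 32.7
position: [0.4318, -0.0375, 0.2476]
tool_rot: [-0.075, 3.14, -0.002]
ft_force: [-0.1, -0.2, 0.5]
grip_width: 0.481
grip_force: 0.0
```

```bash
python3 -c "
from h import *
go(.434,-.036,.122,92.9)
balls();sballs();binpos()"
```

```text
travel [-0.0022  0.0015  0.1256] turn [-0.1  0.  -0.2] ty 92.7 tx -177.3 q7 1.76 pos [ 0.4318 -0.0375  0.2476] t 32.7
ball [18. 96.] [171, 160, 47, 38, 1524]
ball [  44. -230.] [311, 160, 20, 21, 338]
ball [ -21. -272.] [326, 172, 25, 43, 717]
ball [  -1. -154.] [287, 180, 12, 16, 155]
ball [ -29. -207.] [304, 187, 20, 21, 341]
sball [  47. -233.] [332. 219.] 12.6
sball [ -26. -209.] [311. 233.] 12.4
sball [ 437. -404.] [432. 167.] 11.5
sball [27.  7.] [243. 168.] 14.3
sball [ 241. -418.] [427. 202.] 14.3
sball [  13. -281.] [347. 234.] 12.4
sball [-99. -73.] [244. 206.] 13.8
sball [ 334. -420.] [433. 185.] 13.4
sball [  -3. -142.] [289. 218.] 13.0
sball [119.  35.] [252. 149.] 12.2
sball [ 149. -421.] [421. 222.] 12.6
sball [ 469. -426.] [441. 165.] 14.3
sball [ 318. -113.] [326. 159.] 10.0
sball [29. 82.] [218. 157.] 13.4
sball [ -9. 127.] [195. 157.] 13.4
sball [-181.  -16.] [200. 216.] 11.8
sball [ -70. -135.] [275. 211.] 12.6
bin hopper x -94..82 y -320..-92 [ 266  153   94   70 2385]
```

```bash
python3 -c "
from h import *
comp('c3.png')"
```

```text
(no output)
```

View pics/c3.png

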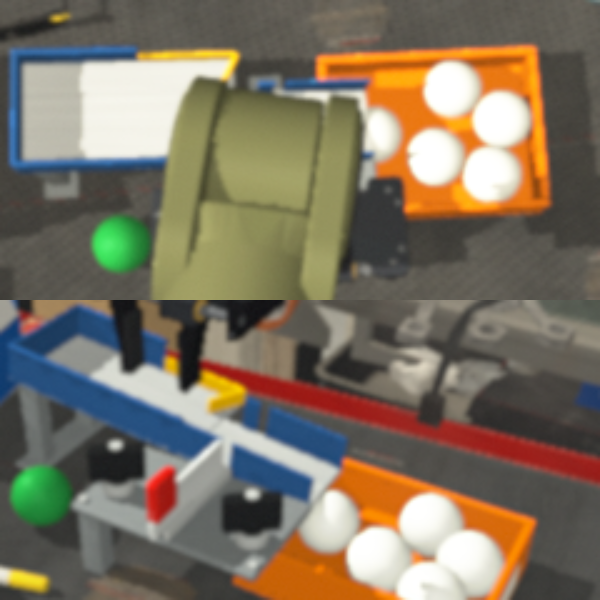

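The basin is empty. All five balls are in the bin, at (380,135), (452,88), (502,118), (435,156) and (492,174) in the upper half. Both knobs are loose and the green ball hasn't moved, so I'll shut the gate now.

Call:
{"api": "step_arm", "payload": {
  "commands": [
    {"travel":[-0.002,0.0015,0.04],"turn":[0,0,0]},
    {"travel":[-0.002,0.0015,0.08],"turn":[0,0,0]},
    {"travel":[-0.002,0.0015,0.11],"turn":[0,0,0]},
    {"travel":[-0.002,0.0015,0.125],"turn":[0,0,0]},
    {"travel":[-0.002,0.0015,0.125],"turn":[0,0,0]}
  ]
}}

```text
time: 33.45
position: [0.4327, -0.0343, 0.1206]
tool_rot: [0.08, -3.136, -0.005]
ft_force: [0.1, 0.2, -0.6]
grip_width: 0.501
grip_force: 0.0
```

Call:
{"api": "step_arm", "payload": {
  "commands": [
    {"travel":[0,0,0],"turn":[0,0,0]},
    {"travel":[0,0,0],"turn":[0,0,0]},
    {"travel":[0,0,0],"turn":[0,0,0]},
    {"travel":[0,0,0],"turn":[0,0,0]},
    {"travel":[0,0,0],"turn":[0,0,0]}
  ],
  "gripper": 0,
  "force": 25
}}

```text
time: 33.95
position: [0.4346, -0.0358, 0.1236]
tool_rot: [-0.078, 3.14, -0.002]
ft_force: [0.6, -1.5, 1.0]
grip_width: 0.137
grip_force: 25.0
```

Call:
{"api": "step_arm", "payload": {
  "commands": [
    {"travel":[0,0,0],"turn":[0,0,0]},
    {"travel":[-0.01,0,0],"turn":[0,0,0]},
    {"travel":[-0.02,0,0],"turn":[0,0,0]},
    {"travel":[-0.03,0,0],"turn":[0,0,0]},
    {"travel":[-0.04,0,0],"turn":[0,0,0]}
  ]
}}

```text
time: 34.45
position: [0.4752, -0.0336, 0.1235]
tool_rot: [-0.078, 3.14, -0.001]
ft_force: [-2.3, -0.8, 6.7]
grip_width: 0.135
grip_force: 25.0
```

Call:
{"api": "step_arm", "payload": {
  "commands": [
    {"travel":[-0.01,0,0],"turn":[0,0,0]},
    {"travel":[-0.02,0,0],"turn":[0,0,0]},
    {"travel":[-0.03,0,0],"turn":[0,0,0]},
    {"travel":[-0.037,0,0],"turn":[0,0,0]},
    {"travel":[-0.041,0,0],"turn":[0,0,0]}
  ]
}}

```text
time: 34.95
position: [0.5128, -0.0316, 0.1234]
tool_rot: [0.078, -3.132, 0.001]
ft_force: [-18.7, -1.7, 21.9]
grip_width: 0.136
grip_force: 25.0
```

```bash
python3 -c "
from h import *
rep()"
```

```text
{'time': 34.95, 'position': [0.513, -0.032, 0.123], 'ft_force': [-18.708, -1.728, 21.938], 'torque': [-0.171, 3.944, 0.14], 'grip_width': 0.136, 'grip_force': 25.005}
travel [0. 0. 0.] turn [  0.4  -0.4 -87.2] ty 92.8 tx -177.2 q7 1.51 pos [ 0.5128 -0.0316  0.1234] t 35.0
```

Call:
{"api": "step_arm", "payload": {
  "commands": [
    {"travel":[0,0,0],"turn":[0,0,0]},
    {"travel":[0,0,0],"turn":[0,0,0]},
    {"travel":[0,0,0],"turn":[0,0,0]},
    {"travel":[0,0,0],"turn":[0,0,0]},
    {"travel":[0,0,-0.04],"turn":[0,0,0]}
  ],
  "gripper": 0.5
}}

```text
time: 35.45
position: [0.5114, -0.0314, 0.1588]
tool_rot: [0.078, -3.131, -0.004]
ft_force: [0.7, 0.3, -0.8]
grip_width: 0.466
grip_force: 0.0
```

Call:
{"api": "step_arm", "payload": {
  "commands": [
    {"travel":[0,0,-0.05],"turn":[0,0,0]},
    {"travel":[0,0,-0.1],"turn":[0,0,0]},
    {"travel":[0,0,-0.1],"turn":[0,0,0]},
    {"travel":[0,0,-0.1],"turn":[0,0,0]}
  ]
}}

```text
time: 35.85
position: [0.5159, -0.0314, 0.2643]
tool_rot: [-0.078, 3.138, -0.002]
ft_force: [-0.1, -0.2, -0.7]
grip_width: 0.501
grip_force: 0.0
```

```bash
python3 - <<'E'
from h import *
rep();balls();binpos()
s=ctrl.get_state();a=ctrl.get_image('wrist');h=cv2.cvtColor(a,cv2.COLOR_RGB2HSV)
m=cv2.inRange(h,(0,150,80),(4,255,255))|cv2.inRange(h,(174,150,80),(180,255,255));n,l,S,c=cv2.connectedComponentsWithStats(m)
for i in range(1,n):
  if S[i,4]>100:x,y,w,hh,A=S[i];print(S[i],ray('wrist',x+w/2,y,.143,s),ray('wrist',x+w/2,y+hh,.143,s))
E
```

```text
{'time': 35.85, 'position': [0.516, -0.031, 0.264], 'ft_force': [-0.127, -0.217, -0.665], 'torque': [0.106, -0.115, -0.021], 'grip_width': 0.501, 'grip_force': 0.0}
travel [0. 0. 0.] turn [ -0.2   0.1 -87.2] ty 92.8 tx -177.2 q7 1.6 pos [ 0.5159 -0.0314  0.2643] t 35.9
ball [ 16. 114.] [171, 160, 27, 38, 963]
ball [  44. -230.] [311, 160, 20, 21, 338]
ball [   8. -280.] [330, 172, 21, 21, 349]
ball [ -29. -207.] [304, 187, 20, 21, 341]
ball [ -51. -265.] [326, 195, 21, 20, 347]
bin hopper x -94..82 y -320..-124 [ 278  153   83   70 2212]
[  67    3   78   35 1865] [ 0.35225327 -0.1684513   0.143     ] [ 0.37970321 -0.17117064  0.143     ]
[248 161  11  36 367] [ 0.48438766 -0.0331472   0.143     ] [ 0.52245571 -0.03123305  0.143     ]
```

```bash
python3 -c "
from bench import ctrl
print(ctrl.close_job())"
```

```text
the job is handed in; nothing more can be done
None
```

I handed the job in at about 36 s: all five balls are in the bin, the gate is pushed back against its shut stop, both knobs are loosened to their stops, and the green ball wasn't touched; I also nudged one ball aside inside the bin, so the last two couldn't roll over the end wall.

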